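Fetch the sample jar from behind the reagent bottles and load the sampler carousel

TASK

In the low steel tray two amber bottles stand in front of the small low sample jar. Move both bottles onto the black rubber mat, then stand the jar inside the ring marked on the sampler's free-turning carousel, without turning the carousel or disturbing the two steel cups on it, and then put each bottle back where it stood in the tray. Keep the bottles and the jar upright, and leave everything standing free.

Things in the scene. Friction and masses are not known exactly. Their poses are not given: they have to be found in the camera images.
- round_bottle: Round amber glass bottle, body 54 mm in diameter up to 68 mm, sloping shoulder, then a slim neck (25 mm) and a white round screw cap 34 mm in diameter from 100 mm to 125 mm (its top). About 0.26 kg. Origin: centre of its underside, z up along the bottle. Loose, stands in the tray; easily taken by its cap from above. The taller of the two bottles.
- square_bottle: Square amber glass bottle, body 46 x 46 mm (x, y) up to 62 mm, sloping shoulder up to 72 mm, a slim neck (23 mm) and a white round screw cap 31 mm in diameter from 86 mm to 110 mm (its top). About 0.22 kg. Origin: centre of its underside, z up. Loose, stands in the tray; easily taken by its cap from above. The two bottles stand side by side, their axes about 72 mm apart along the tray's y; which one is on which side varies.
- jar: Low round sample jar: amber glass 38 mm in diameter with a white cap 40 mm in diameter from 30 mm to 46 mm (its top). About 0.1 kg. Origin: centre of its underside, z up. Loose, stands in the tray about 55 mm behind (tray +x) the line of the bottles and midway between them, so close that a gripper has no room over it while they are there.
- bay: Low open steel tray 140 x 170 mm (x, y), fixed to the bench, floor 3 mm thick, rim 4 mm thick and 12 mm high. Origin: centre of its underside; x points away from the robot give or take 0.2 rad; the bottles stand near its -x side, the jar near its +x side.
- mat: Black rubber mat 150 x 220 x 4 mm (x, y, z), fixed flat on the bench, empty at the start: the side area for the bottles. Origin: centre of its underside.
- plate: White round turning plate of the sampler carousel, 200 mm in diameter, 8 mm thick, its top 26 mm above the bench. It turns freely on a fixed base; only about 0.01 N m of friction holds it. Origin: on the axis at its underside; x points to the marked place; it may stand at any angle. A black tick on the rim shows the marked place too. The two steel cups stand on it 65 mm from the axis, 120 degrees to either side of the marked place; no hub stands up in the middle.
- mark (a point): Centre of the black ring outline (50 mm in diameter, flush) on the top of the carousel plate, 65 mm from its axis, 26 mm above the bench: the place for the jar. Its x axis points outward from the plate's centre.
- cup_a: Small steel cup with a lid, 37 mm in diameter at the rim, 37 mm high with its lid button, loose, standing on the carousel; it stays there. Origin: centre of its underside.
- cup_b: The other, identical steel cup, loose, standing on the carousel; it stays there. Origin: centre of its underside.
Things that resemble listed ones, but are neither listed nor needed, are in the scene too. Leave any green or purple look-alike of the square_bottle alone.

How it is judged (in metres and radians):
On the way, in this order (a step that is already met when the one before it is completed fails the run):
1. both bottles stand upright and released on the mat (x of round_bottle in the frame of mat between -0.075 and 0.075 m and y of round_bottle in the frame of mat between -0.11 and 0.11 m and z of each of round_bottle, square_bottle in the frame of mat below 0.012 m and angle between each of round_bottle, square_bottle, round_bottle, square_bottle's own z axis and vertical below 0.12 rad and x of square_bottle in the frame of mat between -0.075 and 0.075 m and y of square_bottle in the frame of mat between -0.11 and 0.11 m and linear speed of each of round_bottle, square_bottle below 0.02 m/s and contact force between each of round_bottle, square_bottle and the fingers below 0.05 N), for 0.2 s.
2. the jar stands upright and released in the marked ring of the carousel while both bottles are on the mat (x of round_bottle in the frame of mat between -0.075 and 0.075 m and y of round_bottle in the frame of mat between -0.11 and 0.11 m and z of each of round_bottle, square_bottle in the frame of mat below 0.012 m and angle between each of round_bottle, square_bottle, jar's own z axis and vertical below 0.12 rad and x of square_bottle in the frame of mat between -0.075 and 0.075 m and y of square_bottle in the frame of mat between -0.11 and 0.11 m and linear speed of jar below 0.02 m/s and contact force between jar and the fingers below 0.05 N and horizontal distance between jar and mark below 0.012 m and z of jar in the frame of mark between -0.004 and 0.006 m), for 0.2 s.
At the end, for the whole second after the job is handed in: All stand upright, released and at rest: the jar on the carousel within 12 mm of the mark's centre, each bottle in the tray within 12 mm of where it stood at the start; the mark is within 12 mm and each cup within 15 mm of where it was (angle between each of jar, round_bottle, square_bottle, cup_a, cup_b's own z axis and vertical below 0.12 rad and linear speed of each of jar, round_bottle, square_bottle below 0.02 m/s and contact force between each of jar, round_bottle, square_bottle and the fingers below 0.05 N and horizontal distance between jar and mark below 0.012 m and z of jar in the frame of mark between -0.004 and 0.006 m and distance of each of round_bottle, square_bottle, mark from where it was at the start of the episode below 0.012 m and distance of each of cup_a, cup_b from where it was at the start of the episode below 0.015 m); the robot touches nothing.
It fails at once if a bottle or the jar is tipped by more than 35 degrees (angle between any of round_bottle, square_bottle, jar's own z axis and vertical above 0.61 rad).
It fails at once if the carousel is turned: its mark moves more than 12 mm (distance of mark from where it was at the start of the episode above 0.012 m).
It also fails if it takes over 141 s, if anything falls off the work surface, if the arm or the gripper's body presses on something with over 40 N, if the wrist force passes 120 N, or if a joint passes its speed limit or range.

ROBOT

A 6-joint arm with a two-finger parallel gripper is mounted at the origin on the work surface. World frame = base frame: x ahead of the robot, y to its left, z up, the work surface at z = 0. Lengths are in mm, angles in degrees, forces in N, time in s.
With the tool pointing down it reaches from about 350 to 850 mm from the base axis. Payload 8.1 kg.
Tool frame: the origin (TCP) lies midway between the tips of the shut fingers; the grasp point (between the pads) lies 19 mm behind it; x points along the fingers, z is the direction in which the jaws open and shut, and the axes are right-handed (so a half turn about x gives the same grasp; the last joint's range is limited). The gripper opens to 85 mm and grips with 20 to 120 N. Pads are 22 mm wide; open, the fingers measure 114 mm over their backs; the gripper's body (76 mm by 85 mm) begins 54 mm behind the grasp point. The pads swing forward as they close: fully open they stand 13 mm farther back than shut.
Start: joints at [-70.153, 7.471, 85.268, -0, 87.261, -4.893], TCP at [251.124, -544.924, 231.292] pointing down, gripper open.
Joint ranges: [-169.43, 169.43], [-51.17, 129.36], [1.28, 143.12], [-76.62, 256.62], [0, 156.53], [-152.29, 152.29]. Speed limits (degrees/s): [136.94, 136.94, 159.86, 180, 180, 180].

INTERFACE

Orientations are given as [roll, pitch, yaw] about the fixed x, y, z axes, in that order (R = Rz(yaw) Ry(pitch) Rx(roll)).
In Python, from bench import r gives the robot as it stands. The module is installed in compiled form; this text tells all that it offers.
- The arm moves only by the tool servo_tool, never from a script. Its argument "commands" is a list that holds one entry, the list of rows, each a list of 7 numbers: the closure in counts, from 0 (fully open) to 255 (shut), then the shift along the tool's x, y, z in cm, then the turn, a rotation vector about the tool's x, y, z in degrees. A call has 1 to 8 rows; each row is the pose to reach, as a shift and turn from the pose commanded when the call began, along the tool's axes at that moment; what a row does not reach only later rows make up. A row lasts 1/10 s, in which the tool goes at most 50 mm and 8.59 degrees, less where a joint would pass 70% of its speed; a pose out of reach is approached as far as the arm can. A call with a gripper value outside its range is refused whole. The fingers move at their own pace and stop on an object; "force" is the grip in N (left out, the last holds). Time passes only in rows, so rows that repeat a pose let the fingers close. It gives the time, the measured TCP pose, the force and the opening at its end, in the units of the state.
- r.sense(): the state, without advancing time (a new reading comes with each control period).
- r.snapshot(name): name is "side" or "top"; returns (picture, depth): 480x640x3 uint8, red, green, blue; 480x640 float32, mm along the optical axis (not along the pixel's ray), 0 where there is no reading.
- r.calibration(name): a dict with "fx", "fy", "cx", "cy" (pixels), "dist" ([k1, k2, p1, p2, k3] as OpenCV has them; the pictures are not rectified), "pose" (4x4, takes a point from camera to world coordinates). Camera axes: x right, y down, z forward; pixel columns grow to the right and rows downward; lengths in mm; the calibration is good to about 2 mm. A picture is of the moment at which its call begins. calibration takes no time and is no camera call.
- r.hand_in(): hands the job in, once; it reports no verdict.
The state is a dict: "time": time; "joint_pos": joint angles; "qd": joint speeds; "joint_efforts": joint torques, N m; "tool_pos": TCP position; "tcp_rot": TCP orientation; "ft_force": force on the tool from outside, world axes, zero at the start; "wrist_torque": the same for the moment, N m; "finger_gap": finger opening in mm.
Only numpy, scipy, OpenCV 4.12 (cv2) and the standard library are available. Lean on these libraries where they do the work, as an engineer would, in place of code of your own. Each camera call takes 0.05 s, during which the arm holds its last target.

## Working session

There is one attempt and no reset: what is moved stays moved. The work goes in short steps, Python scripts to look and compute and a tool call to move; the robot and the scene stay as the last step left them, time stands still between calls to the robot, and variables do not carry over. Pictures are saved under pics/ and viewed, and the job is handed in when it is done.

Besides the shell and the picture viewer there is one more tool, called after ">>>" as name(argument=value, ...), one argument or row to a line, values as JSON. servo_tool: Moves the arm, as the interface text tells. Its arguments: {"type":"object","properties":{"commands":{"type":"array","items":{"type":"array","items":{"type":"array","items":{"type":"number"}}}},"force":{"type":"number"}},"required":["commands"]}

```bash
mkdir -p pics; python3 - <<'E'
from bench import r
import cv2,numpy as np
print(r.sense())
for n in("side","top"):
    p,d=r.snapshot(n);cv2.imwrite(f"pics/{n}0.png",p[...,::-1]);np.save(f"{n}0.npy",d);print(r.calibration(n))
E
```

```text
{'time': 0.0, 'joint_pos': array([-7.01532504e+01,  7.51584936e+00,  8.53289941e+01,  4.95330376e-04,
        8.72599202e+01, -4.89306204e+00]), 'qd': array([ 0.00606888,  0.00816619, -0.0710352 , -0.03226083, -0.02726268,
        0.01667528]), 'joint_efforts': array([-2.04649863e-03, -5.69404936e+01, -5.00551021e+01, -4.16535431e-04,
        1.44897838e-02,  1.96213712e-07]), 'tool_pos': array([ 250.93905934, -544.41282222,  230.23941825]), 'tcp_rot': array([174.83637513,  89.89523511, 109.57616264]), 'ft_force': array([-0.25288054,  0.50285905,  0.60564582]), 'wrist_torque': array([ 0.01473062, -0.02564281,  0.03018816]), 'finger_gap': 85.52160930179379}
{'fx': 443.7795646494756, 'fy': 443.7795646494756, 'cx': 320.50694346114267, 'cy': 240.3350644088162, 'dist': array([-0.0493148,  0.       ,  0.       ,  0.       ,  0.       ]), 'pose': array([[ 9.80280038e-01, -9.60273540e-02,  1.72713039e-01,
         3.63872400e+02],
       [-1.96839536e-01, -5.51758336e-01,  8.10442432e-01,
        -7.03500418e+02],
       [ 1.74712164e-02, -8.28457293e-01, -5.59779662e-01,
         5.42042737e+02],
       [ 0.00000000e+00,  0.00000000e+00,  0.00000000e+00,
         1.00000000e+00]])}
{'fx': 513.0294007943708, 'fy': 513.0294007943708, 'cx': 308.2016902511137, 'cy': 234.1524264621941, 'dist': array([-0.00546463,  0.        ,  0.        ,  0.        ,  0.        ]), 'pose': array([[-2.89593644e-02, -9.95299439e-01,  9.24141846e-02,
         4.05166783e+02],
       [-9.99577752e-01,  2.90555402e-02, -3.04861842e-04,
        -6.95160474e+00],
       [-2.38171523e-03, -9.23839915e-02, -9.95720606e-01,
         1.10827816e+03],
       [ 0.00000000e+00,  0.00000000e+00,  0.00000000e+00,
         1.00000000e+00]])}
```

View pics/top0.png

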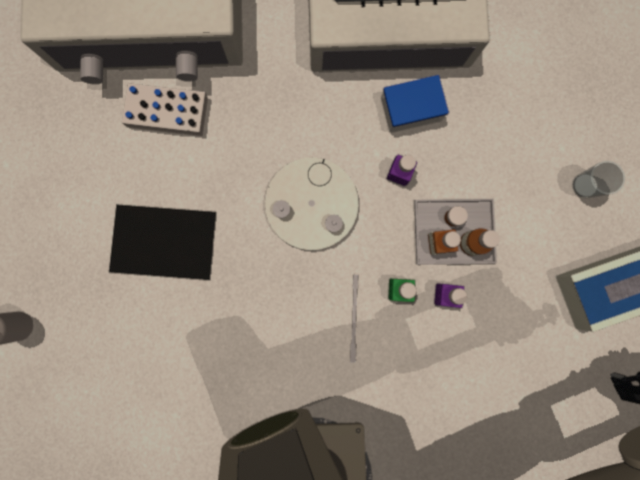

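View pics/side0.png

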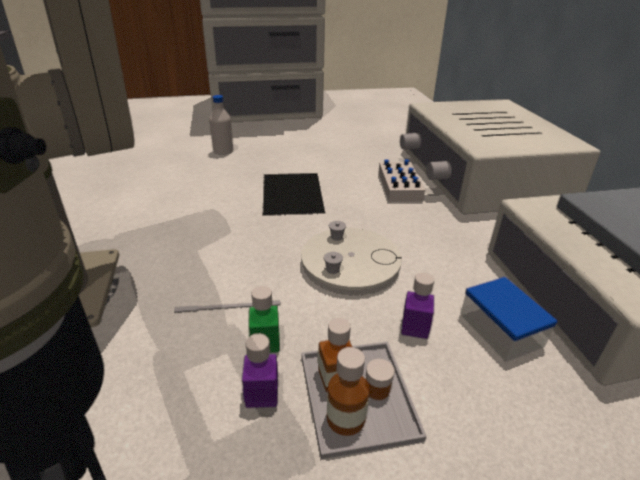

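The top view shows the tray near (455,232), with the square bottle's cap at about (453,240), the round bottle's at (489,238) and the jar's at (457,215). The mat is at (163,242), the plate at (311,203) and its ring at (319,174). I'll enlarge these areas next.

```bash
cat > h.py <<'E'
from bench import r
import cv2,numpy as np
from scipy.spatial.transform import Rotation as Rn
C={n:r.calibration(n) for n in("top","side")}
def w(n,u,v,z):
    c=C[n];K=np.array([[c['fx'],0,c['cx']],[0,c['fy'],c['cy']],[0,0,1]])
    q=cv2.undistortPoints(np.array([[[u,v]]],float),K,c['dist'])[0,0]
    T=c['pose'];d=T[:3,:3]@np.array([q[0],q[1],1]);o=T[:3,3]
    return (o+d*(z-o[2])/d[2])[:2]
def px(n,p):
    c=C[n];K=np.array([[c['fx'],0,c['cx']],[0,c['fy'],c['cy']],[0,0,1]])
    T=np.linalg.inv(c['pose']);return cv2.projectPoints(np.array([p],float),cv2.Rodrigues(T[:3,:3])[0],T[:3,3],K,c['dist'])[0][0,0]
def crop(n,src,x0,y0,x1,y1,s,out):
    im=src if not isinstance(src,str) else cv2.imread(src)
    im=cv2.resize(im[y0:y1,x0:x1],None,fx=s,fy=s,interpolation=cv2.INTER_CUBIC);cv2.imwrite(out,im)
E
python3 - <<'E'
from h import *
crop("top","pics/top0.png",405,190,505,275,7,"pics/tA.png")
crop("top","pics/top0.png",255,145,370,255,5,"pics/tB.png")
crop("side","pics/side0.png",290,290,430,460,4,"pics/sA.png")
crop("side","pics/side0.png",290,200,420,300,6,"pics/sB.png")
E
```

```text
(no output)
```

View pics/tA.png

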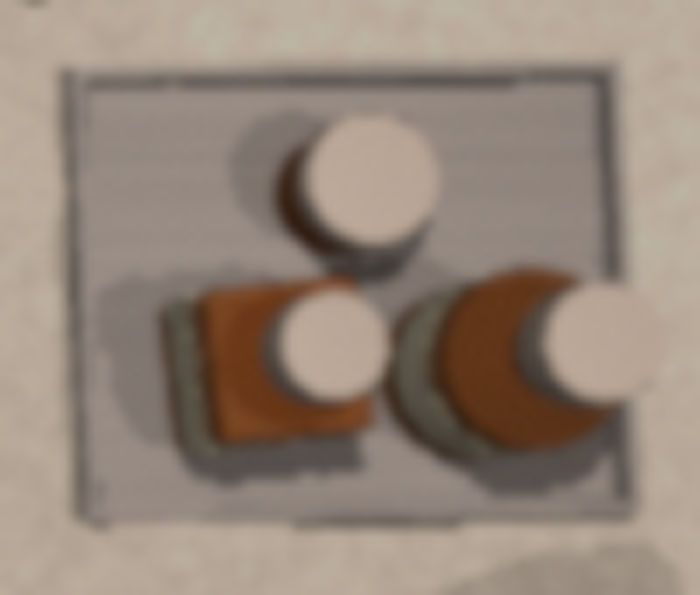

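View pics/tB.png

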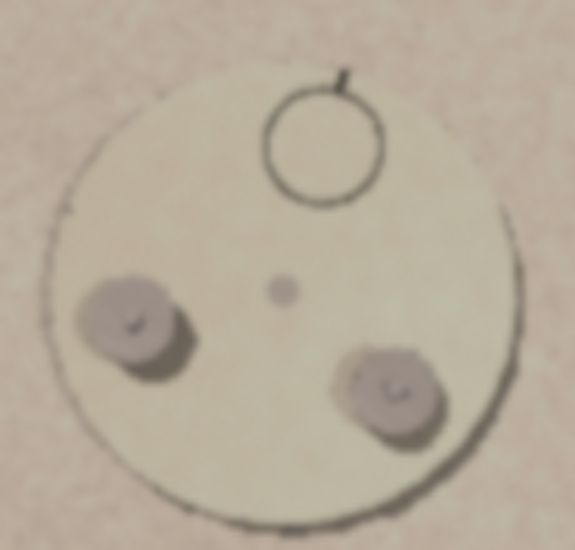

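View pics/sA.png

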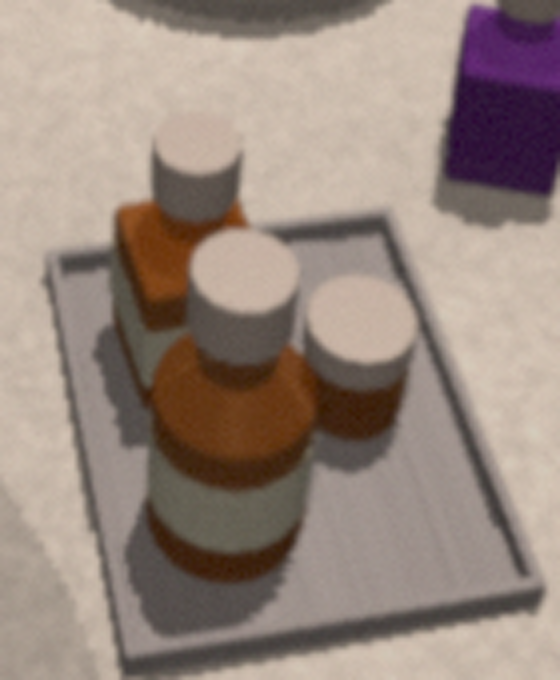

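View pics/sB.png

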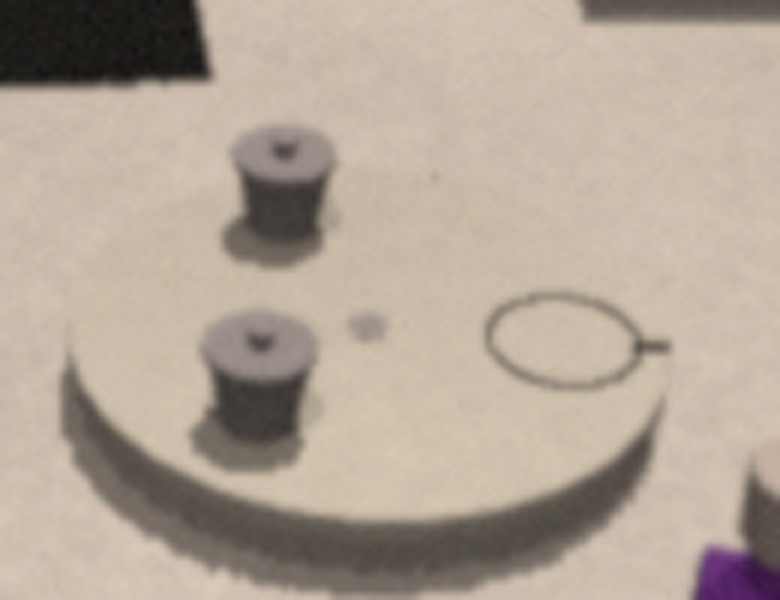

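```bash
python3 - <<'E'
from h import *
def f(n,x0,y0,s,u,v,z): return w(n,x0+(u+.5)/s-.5,y0+(v+.5)/s-.5,z).round(1)
for nm,t,sd,z in [("sq",(333,346),(198,145),113),("rd",(601,343),(244,273),128),("jar",(372,180),(361,320),49)]:
    print(nm,f("top",405,190,7,*t,z),f("side",290,290,4,*sd,z))
print("mark",f("top",255,145,5,324,147,26),f("side",290,200,6,563,340,26))
print("hub",f("top",255,145,5,283,291,26),f("side",290,200,6,367,326,26))
for c in[(128,320),(392,392)]:print("cup",f("top",255,145,5,*c,60))
for c in[(66,72),(613,70),(632,515),(82,520)]:print("tray",f("top",405,190,7,*c,12))
for c in[(117,205),(216,211),(210,279),(109,272)]:print("mat",w("top",*c,4).round(1))
for c in[(264,175),(320,173),(324,212),(263,212)]:print("matside",w("side",*c,4).round(1))
for nm,c,z in[("blue",(415,100),60),("purp1",(408,164),110),("green",(408,291),110),("purp2",(458,297),110)]:print(nm,w("top",*c,z).round(1))
print("box",w("top",400,62,0),w("top",165,140,30), w("top",20,328,130))
s=r.sense();R=Rn.from_euler('xyz',s['tcp_rot'],degrees=True).as_matrix();print(R.round(3))
E
```

```text
sq [ 479.9 -287. ] [ 480.4 -288.4]
rd [ 477.4 -356.2] [ 477.6 -357.8]
jar [ 533.8 -319.3] [ 534.2 -319.9]
mark [634.3 -35. ] [635. -33.]
hub [572.5 -15.6] [573.  -14.1]
cup [557.   48.9]
cup [524.  -58.9]
tray [ 574.6 -237.8]
tray [ 570.3 -406.5]
tray [ 433.2 -403.8]
tray [ 436.5 -236. ]
mat [583.5 406.9]
mat [564.  191.4]
mat [417.2 206.1]
mat [438.4 423.3]
matside [439.5 418.2]
matside [594.7 405.5]
matside [562.  192.8]
matside [418.5 217.3]
blue [ 779.2 -240. ]
purp1 [ 631.4 -208.7]
green [ 381.8 -197. ]
purp2 [ 367.5 -293. ]
box [ 889.16015491 -224.05755618] [717.45702097 294.60952286] [333.87035103 542.13213133]
[[-0.001  0.908  0.418]
 [ 0.002  0.418 -0.908]
 [-1.     0.    -0.002]]
```

```bash
cat >> h.py <<'E'
def go(p,jaw=None):
    s=r.sense();R=Rn.from_euler('xyz',s['tcp_rot'],degrees=True)
    M=R.as_matrix();cur=np.degrees(np.arctan2(M[1,2],M[0,2]))
    if jaw is None: jaw=cur
    j=jaw+180*round((cur-jaw)/180)
    a=np.radians(j);z=np.array([np.cos(a),np.sin(a),0]);x=np.array([0,0,-1.]);T=np.array([x,np.cross(z,x),z]).T
    print("t",s['time'],"pos",s['tool_pos'].round(1),"jaw",cur.round(1),"j",s['joint_pos'].round(0),"gap",s['finger_gap'].round(1),"F",s['ft_force'].round(1))
    print("shift cm",(M.T@(np.array(p)-s['tool_pos'])/10).round(2),"rot",np.degrees(Rn.from_matrix(M.T@T).as_rotvec()).round(1))
E
python3 - <<'E'
from h import *
go([477.5,-357,200],0)
E
```

```text
Traceback (most recent call last):
  File "h.py", line 22, in go
    print("t",s['time'],"pos",s['tool_pos'].round(1),"jaw",cur.round(1),"j",s['joint_pos'].round(0),"gap",s['finger_gap'].round(1),"F",s['ft_force'].round(1))
                                                                                                          ^^^^^^^^^^^^^^^^^^^^^
AttributeError: 'float' object has no attribute 'round'
```

```bash
sed -i "s/s\['finger_gap'\].round(1)/round(s['finger_gap'],1)/" h.py
python3 - <<'E'
from h import *
go([477.5,-357,200],0)
E
```

```text
t 0.1 pos [ 251.  -544.4  230.3] jaw -65.3 j [-70.   8.  85.  -0.  87.  -5.] gap 85.6 F [ 0.7 -0.5 -0. ]
shift cm [ 3.05 28.42 -7.54] rot [-65.3  -0.1  -0.1]
```

>>> servo_tool(
  commands=[
    [[0,0.4,3.5,-0.9,-8.2,0,0],[0,0.8,7.1,-1.9,-16.4,0,0],[0,1.2,10.7,-2.8,-24.5,0,0],[0,1.6,14.2,-3.8,-32.7,0,0],[0,2.0,17.8,-4.7,-40.8,0,0],[0,2.4,21.4,-5.7,-49,0,0],[0,2.8,25,-6.6,-57.2,0,0],[0,3.05,28.4,-7.5,-65.3,0,0]],
  ],
  force=40,
)

```text
time: 0.9
tool_pos: [478.5, -356.4, 199.9]
tcp_rot: [134.0, 89.9, 134.4]
ft_force: [0.2, -0.8, 0.5]
finger_gap: 85.6
```

```bash
python3 - <<'E'
from h import *
import time
p,d=r.snapshot("side");cv2.imwrite("pics/s1.png",p[...,::-1])
go([477.5,-357,97],0)
E
```

```text
t 0.95 pos [ 481.9 -352.7  199.5] jaw 1.0 j [-41.   8.  88.   0.  84. -42.] gap 85.3 F [0.8 3.5 0.2]
shift cm [10.25 -0.46 -0.46] rot [ 1.   0.1 -0.2]
```

View pics/s1.png

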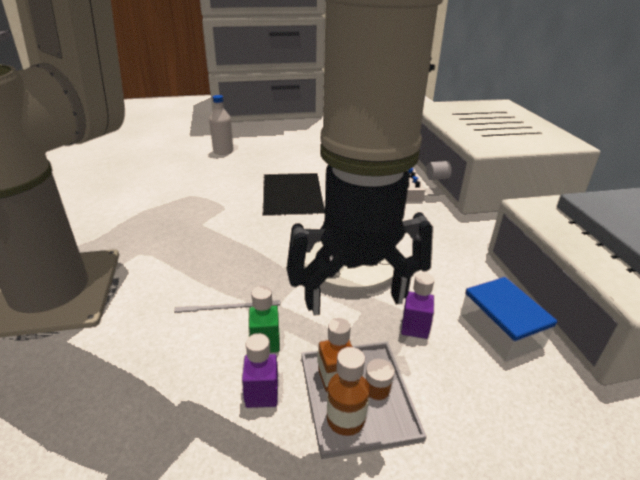

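The gripper is open above the tray with its jaws along x. It was still settling when the picture was taken, so I'll let it come to rest.

>>> servo_tool(
  commands=[
    [[0,0,0,0,0,0,0],[0,0,0,0,0,0,0],[0,0,0,0,0,0,0]],
  ],
)

```text
time: 1.25
tool_pos: [476.9, -358.7, 200.7]
tcp_rot: [-169.4, 90.0, -169.5]
ft_force: [-0.5, -1.0, -0.8]
finger_gap: 85.6
```

```bash
python3 - <<'E'
from h import *
go([477.5,-357,97],0)
E
```

```text
t 1.25 pos [ 476.9 -358.7  200.7] jaw -0.1 j [-42.   8.  88.  -0.  84. -42.] gap 85.6 F [-0.5 -1.  -0.8]
shift cm [10.37  0.17  0.06] rot [-0.1 -0.   0. ]
```

>>> servo_tool(
  commands=[
    [[0,1.5,0,0,0,0,0],[0,3.5,0,0,0,0,0],[0,5.5,0,0,0,0,0],[0,7.5,0,0,0,0,0],[0,9.3,0,0,0,0,0],[0,10.3,0,0,0,0,0],[0,10.3,0,0,0,0,0],[0,10.3,0,0,0,0,0]],
  ],
)

```text
time: 2.05
tool_pos: [477.5, -358.3, 98.0]
tcp_rot: [-29.3, 90.0, -29.3]
ft_force: [0.5, -1.2, 0.4]
finger_gap: 85.2
```

```bash
python3 - <<'E'
from h import *
go([477.5,-357,97],0)
p,d=r.snapshot("side");crop("side",p[...,::-1],240,200,480,460,3,"pics/s2.png")
p,d=r.snapshot("top");crop("top",p[...,::-1],385,180,525,285,5,"pics/t2.png")
E
```

```text
t 2.05 pos [ 477.5 -358.3   98. ] jaw -0.0 j [-42.  13.  94.   0.  74. -42.] gap 85.2 F [ 0.5 -1.2  0.4]
shift cm [0.1  0.13 0.  ] rot [-0.  0.  0.]
```

View pics/s2.png

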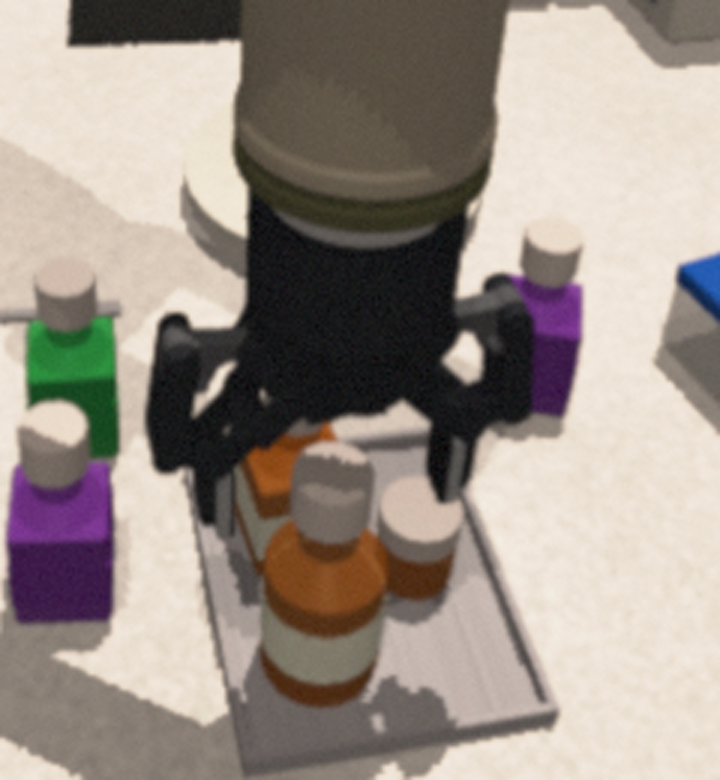

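```bash
python3 - <<'E'
from h import *
for p in([477.5,-358,98],[477.5-42,-358,111],[477.5+42,-358,111],[477.5,-357,128]):print((px("side",p)-[240,200])*3,(px("top",p)-[385,180])*5)
E
```

```text
[327.61751062 523.02207009] [504.99387847 298.96071024]
[228.29802687 517.37455068] [523.02671506 403.93847906]
[427.68922473 487.26032962] [509.82485045 189.38297377]
[331.11373016 472.22055266] [529.18597186 292.66425362]
```

View pics/t2.png

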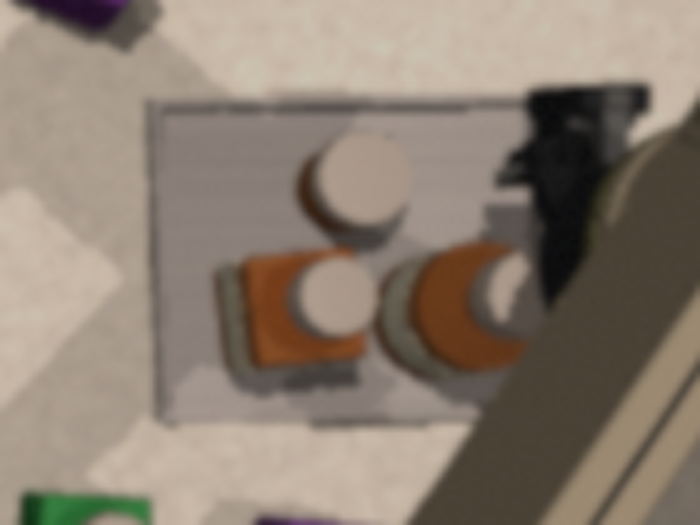

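The tips sit at the predicted pixels, on either side of the round cap, so I'm closing.

>>> servo_tool(
  commands=[
    [[255,0,0,0,0,0,0],[255,0,0,0,0,0,0],[255,0,0,0,0,0,0],[255,0,0,0,0,0,0],[255,0,0,0,0,0,0],[255,0,0,0,0,0,0],[255,0,0,0,0,0,0],[255,0,0,0,0,0,0]],
  ],
  force=40,
)

```text
time: 2.95
tool_pos: [478.0, -358.1, 98.2]
tcp_rot: [-36.4, 90.0, -36.4]
ft_force: [0.4, 1.4, 5.0]
finger_gap: 33.2
```

```bash
python3 - <<'E'
from h import *
go([477.5,-357,270],0)
E
```

```text
t 2.95 pos [ 478.  -358.1   98.2] jaw 0.0 j [-42.  13.  94.   0.  74. -42.] gap 33.2 F [0.4 1.4 5. ]
shift cm [-17.18   0.1   -0.04] rot [0. 0. 0.]
```

>>> servo_tool(
  commands=[
    [[255,-0.5,0,0,0,0,0],[255,-2,0,0,0,0,0],[255,-4.5,0,0,0,0,0],[255,-7.5,0,0,0,0,0],[255,-10.5,0,0,0,0,0],[255,-13.5,0,0,0,0,0],[255,-16,0,0,0,0,0],[255,-17,0,0,0,0,0]],
  ],
)

```text
time: 3.75
tool_pos: [478.4, -358.7, 271.8]
tcp_rot: [-42.9, 89.7, -42.8]
ft_force: [0.2, 0.3, -3.7]
finger_gap: 32.7
```

```bash
python3 - <<'E'
from h import *
go([490,350,270],0)
p,d=r.snapshot("side");cv2.imwrite("pics/s3.png",p[...,::-1])
E
```

```text
t 3.75 pos [ 478.4 -358.7  271.8] jaw 0.0 j [-42.   6.  83.  -0.  91. -42.] gap 32.7 F [ 0.2  0.3 -3.7]
shift cm [-4.000e-02  7.087e+01  1.210e+00] rot [0.  0.2 0.2]
```

View pics/s3.png

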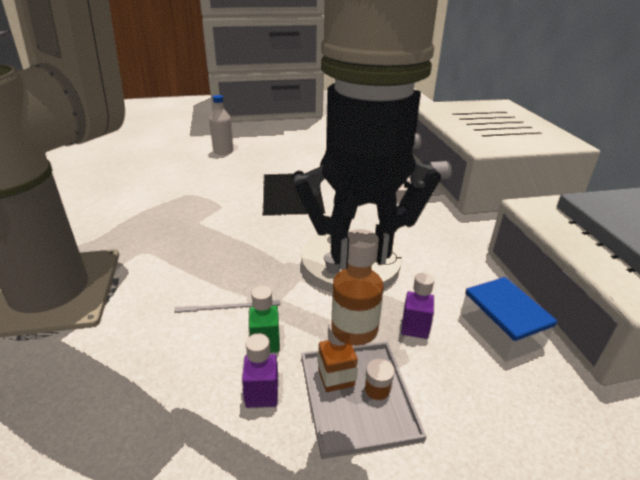

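The bottle is held upright and clear of everything. Next I carry it along world +y to the mat.

>>> servo_tool(
  commands=[
    [[255,0,0.8,0,0,0,0],[255,0,2.3,0,0,0,0],[255,0,4.8,0,0,0,0],[255,0,7.8,0,0,0,0],[255,0,10.8,0,0,0,0],[255,0,13.8,0,0,0,0],[255,0,16.8,0,0,0,0],[255,0,19.8,0,0,0,0]],
  ],
)

```text
time: 4.6
tool_pos: [476.2, -157.2, 265.6]
tcp_rot: [149.3, 89.8, 149.3]
ft_force: [0.0, 0.8, -3.0]
finger_gap: 32.8
```

>>> servo_tool(
  commands=[
    [[255,0,3,0,0,0,0],[255,0,6,0,0,0,0],[255,0,9,0.3,0,0,0],[255,0,12,0.5,0,0,0],[255,0,15,0.7,0,0,0],[255,0,18,0.9,0,0,0],[255,0,21,1.1,0,0,0],[255,0,24,1.2,0,0,0]],
  ],
)

```text
time: 5.4
tool_pos: [487.5, 82.1, 265.6]
tcp_rot: [178.7, 89.8, 178.7]
ft_force: [0.6, 0.1, -3.2]
finger_gap: 33.2
```

>>> servo_tool(
  commands=[
    [[255,0,3,0,0,0,0],[255,0,6,0,0,0,0],[255,0,9,0,0,0,0],[255,0,12,0,0,0,0],[255,0,15,0,0,0,0],[255,0,18,0,0,0,0],[255,0,21,0,0,0,0],[255,0,23.5,0,0,0,0]],
  ],
)

```text
time: 6.2
tool_pos: [486.8, 316.8, 265.4]
tcp_rot: [-160.3, 89.8, -160.1]
ft_force: [0.4, -0.1, -2.8]
finger_gap: 32.7
```

>>> servo_tool(
  commands=[
    [[255,0,2,0,0,0,0],[255,0,3.2,0,0,0,0],[255,0,3.5,0,0,0,0],[255,0,3.5,0,0,0,0],[255,0,3.5,0,0,0,0],[255,0,3.5,0,0,0,0]],
  ],
)

```text
time: 6.8
tool_pos: [489.4, 349.2, 267.9]
tcp_rot: [-72.1, 90.0, -72.2]
ft_force: [-1.0, 0.8, -4.0]
finger_gap: 32.8
```

```bash
python3 - <<'E'
from h import *
go([490,350,99.5],0)
p,d=r.snapshot("side");cv2.imwrite("pics/s4.png",p[...,::-1])
E
```

```text
t 6.8 pos [489.4 349.2 267.9] jaw -0.0 j [31.  7. 82. -0. 91. 31.] gap 32.8 F [-1.   0.8 -4. ]
shift cm [16.84  0.09  0.06] rot [-0.  0.  0.]
```

View pics/s4.png

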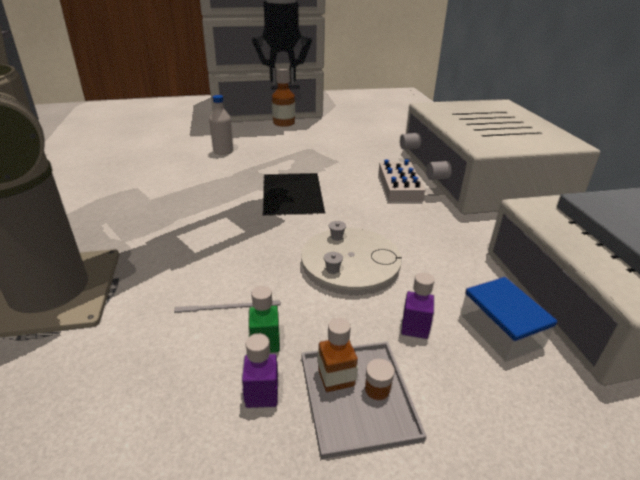

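It's still held, above the mat. I'll lower to just about contact.

>>> servo_tool(
  commands=[
    [[255,1.5,0,0,0,0,0],[255,4,0,0,0,0,0],[255,7,0,0,0,0,0],[255,10,0,0,0,0,0],[255,13,0,0,0,0,0],[255,15.5,0,0,0,0,0],[255,16.3,0,0,0,0,0],[255,16.6,0,0,0,0,0]],
  ],
)

```text
time: 7.65
tool_pos: [488.2, 349.2, 100.1]
tcp_rot: [-149.4, 89.8, -149.4]
ft_force: [-0.1, 0.0, -3.2]
finger_gap: 32.9
```

>>> servo_tool(
  commands=[
    [[255,0,0,0,0,0,0],[255,0,0,0,0,0,0],[255,0,0,0,0,0,0]],
  ],
)

```text
time: 7.95
tool_pos: [490.2, 350.6, 103.6]
tcp_rot: [30.8, 89.8, 30.8]
ft_force: [1.1, -0.3, -3.1]
finger_gap: 32.9
```

>>> servo_tool(
  commands=[
    [[255,0.1,0,0,0,0,0],[255,0.2,0,0,0,0,0],[255,0.3,0,0,0,0,0],[255,0.3,0,0,0,0,0],[255,0.3,0,0,0,0,0]],
  ],
)

```text
time: 8.45
tool_pos: [489.4, 350.2, 99.3]
tcp_rot: [31.3, 90.0, 31.4]
ft_force: [-1.1, 0.4, 0.7]
finger_gap: 33.1
```

It's touching, with Fz up from -3 to +0.7. Releasing now.

>>> servo_tool(
  commands=[
    [[0,0,0,0,0,0,0],[0,0,0,0,0,0,0],[0,0,0,0,0,0,0],[0,0,0,0,0,0,0],[0,0,0,0,0,0,0],[0,0,0,0,0,0,0]],
  ],
)

```text
time: 9.05
tool_pos: [489.2, 350.1, 98.8]
tcp_rot: [-104.7, 90.0, -104.7]
ft_force: [0.4, -0.7, -0.1]
finger_gap: 85.4
```

>>> servo_tool(
  commands=[
    [[0,-1,0,0,0,0,0],[0,-3,0,0,0,0,0],[0,-6,0,0,0,0,0],[0,-9,0,0,0,0,0],[0,-11,0,0,0,0,0],[0,-12,0,0,0,0,0]],
  ],
)

```text
time: 9.65
tool_pos: [490.3, 350.7, 222.5]
tcp_rot: [30.6, 89.7, 30.6]
ft_force: [0.3, 1.1, 0.4]
finger_gap: 85.5
```

```bash
python3 - <<'E'
from h import *
go([480,-287.7,220],0)
p,d=r.snapshot("side");crop("side",p[...,::-1],180,80,400,300,3,"pics/s5.png")
E
```

```text
t 9.65 pos [490.3 350.7 222.5] jaw 0.0 j [31.  8. 86. -0. 86. 31.] gap 85.5 F [0.3 1.1 0.4]
shift cm [  0.1  -63.84  -1.08] rot [ 0.   0.2 -0.1]
```

View pics/s5.png

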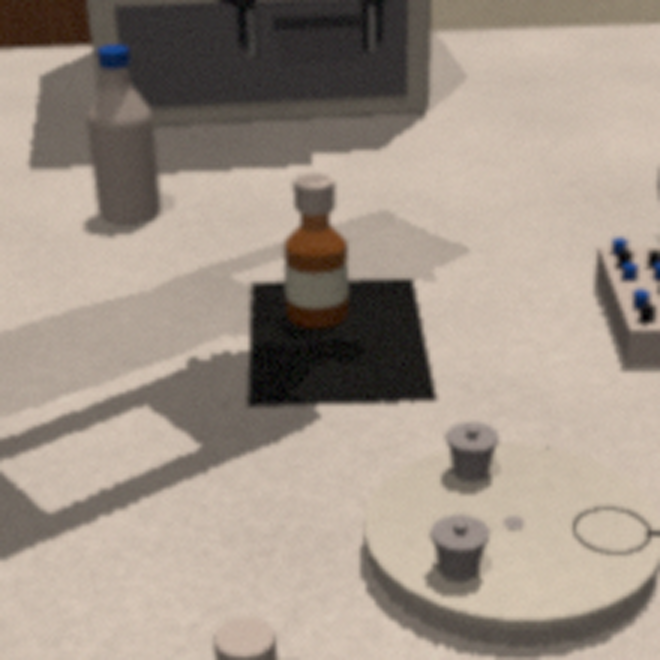

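The round bottle stands upright on the mat. Going back for the square one.

>>> servo_tool(
  commands=[
    [[0,0,-2,0,0,0,0],[0,0,-6,0,0,0,0],[0,0,-10.5,0,0,0,0],[0,0,-15,0,0,0,0],[0,0,-19.5,0,0,0,0],[0,0,-24,0,0,0,0],[0,0,-28.5,0,0,0,0],[0,0,-33,0,0,0,0]],
  ],
)

```text
time: 10.5
tool_pos: [488.5, 18.4, 217.7]
tcp_rot: [175.0, 89.9, 175.0]
ft_force: [1.7, -0.4, -0.0]
finger_gap: 85.7
```

>>> servo_tool(
  commands=[
    [[0,0,-4.5,-0.5,0,0,0],[0,0,-9,-1,0,0,0],[0,0,-13.5,-1,0,0,0],[0,0,-18,-1,0,0,0],[0,0,-22.5,-1,0,0,0],[0,0,-26.5,-1,0,0,0],[0,0,-29,-1,0,0,0],[0,0,-30.8,-1,0,0,0]],
  ],
)

```text
time: 11.3
tool_pos: [478.7, -289.6, 217.5]
tcp_rot: [148.2, 89.9, 148.2]
ft_force: [0.2, 0.2, -0.0]
finger_gap: 85.5
```

>>> servo_tool(
  commands=[
    [[0,0,0,0,0,0,0],[0,0,0,0,0,0,0],[0,0,0,0,0,0,0],[0,0,0,0,0,0,0]],
  ],
)

```text
time: 11.7
tool_pos: [479.9, -286.8, 218.8]
tcp_rot: [57.6, 90.0, 57.7]
ft_force: [0.6, 0.5, -0.1]
finger_gap: 85.3
```

```bash
python3 - <<'E'
from h import *
go([480,-287.7,84],0)
p,d=r.snapshot("top");crop("top",p[...,::-1],385,180,525,285,5,"pics/t6.png")
E
```

```text
t 11.7 pos [ 479.9 -286.8  218.8] jaw 0.1 j [-36.   1.  93.   0.  86. -36.] gap 85.3 F [ 0.6  0.5 -0.1]
shift cm [ 1.348e+01 -1.000e-01  1.000e-02] rot [ 0.1  0.  -0. ]
```

View pics/t6.png

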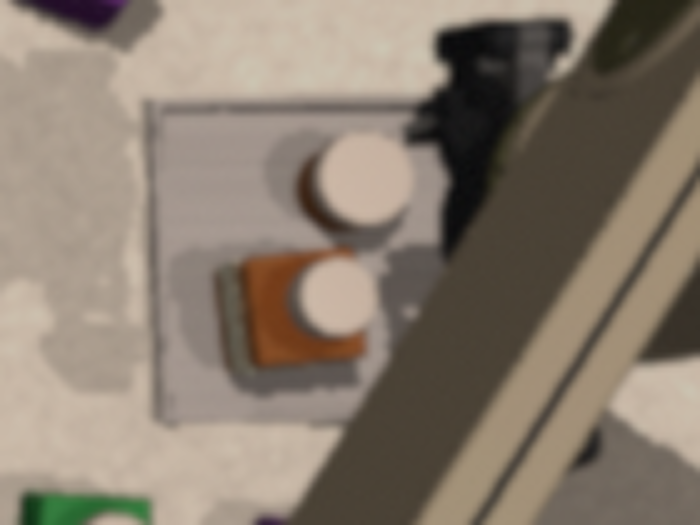

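The square bottle hasn't moved: its cap is still at (338,298) in this crop, as before. I'll descend and grip.

>>> servo_tool(
  commands=[
    [[0,2,-0.1,0,0,0,0],[0,5,-0.1,0,0,0,0],[0,8,-0.1,0,0,0,0],[0,11,-0.1,0,0,0,0],[0,12.8,-0.1,0,0,0,0],[0,13.3,-0.1,0,0,0,0],[0,13.3,-0.1,0,0,0,0],[0,13.3,-0.1,0,0,0,0]],
  ],
)

```text
time: 12.55
tool_pos: [480.5, -289.3, 87.3]
tcp_rot: [-36.1, 89.9, -36.1]
ft_force: [0.4, -0.1, 0.0]
finger_gap: 85.5
```

>>> servo_tool(
  commands=[
    [[0,0,0,0,0,0,0],[255,0,0,0,0,0,0],[255,0,0,0,0,0,0],[255,0,0,0,0,0,0],[255,0,0,0,0,0,0],[255,0,0,0,0,0,0],[255,0,0,0,0,0,0],[255,0,0,0,0,0,0]],
  ],
)

```text
time: 13.35
tool_pos: [479.9, -289.1, 86.1]
tcp_rot: [-30.1, 90.0, -30.0]
ft_force: [0.7, -0.7, 2.1]
finger_gap: 29.5
```

>>> servo_tool(
  commands=[
    [[255,0,0,0,0,0,0],[255,0,0,0,0,0,0]],
  ],
)

```text
time: 13.55
tool_pos: [479.9, -289.1, 86.1]
tcp_rot: [-29.8, 90.0, -29.7]
ft_force: [0.3, 1.1, 3.8]
finger_gap: 30.0
```

The gap is 30, so the cap is gripped, with the TCP at (479.9,-289.1,86.1). Lift and carry.

>>> servo_tool(
  commands=[
    [[255,-0.5,0,0,0,0,0],[255,-2,0,0,0,0,0],[255,-4.5,0,0,0,0,0],[255,-7.5,0,0,0,0,0],[255,-10.5,0,0,0,0,0],[255,-13.5,0,0,0,0,0],[255,-15.5,0,0,0,0,0],[255,-16.3,0,0,0,0,0]],
  ],
)

```text
time: 14.35
tool_pos: [480.4, -289.6, 252.4]
tcp_rot: [-37.1, 89.8, -37.1]
ft_force: [0.6, -0.5, -2.6]
finger_gap: 29.6
```

>>> servo_tool(
  commands=[
    [[255,0,0.8,0,0,0,0],[255,0,2.3,0,0,0,0],[255,0,4.8,0,0,0,0],[255,0,7.8,0,0,0,0],[255,0,10.8,0,0,0,0],[255,0,13.8,0,0,0,0],[255,0,16.8,0,0,0,0],[255,0,19.8,0,0,0,0]],
  ],
)

```text
time: 15.15
tool_pos: [478.0, -88.3, 246.6]
tcp_rot: [156.9, 89.8, 156.9]
ft_force: [0.7, 0.4, -3.6]
finger_gap: 29.8
```

>>> servo_tool(
  commands=[
    [[255,0,3,0,0,0,0],[255,0,6,0,0,0,0],[255,0,9,0.3,0,0,0],[255,0,12,0.6,0,0,0],[255,0,15,0.9,0,0,0],[255,0,18,1.2,0,0,0],[255,0,21,1.4,0,0,0],[255,0,24,1.5,0,0,0]],
  ],
)

```text
time: 15.95
tool_pos: [492.4, 151.0, 246.6]
tcp_rot: [-173.3, 89.8, -173.2]
ft_force: [0.6, 0.4, -2.6]
finger_gap: 29.6
```

>>> servo_tool(
  commands=[
    [[255,0,3,0,0,0,0],[255,0,6,0,0,0,0],[255,0,8.5,0,0,0,0],[255,0,10,0,0,0,0],[255,0,10.6,0,0,0,0],[255,0,10.6,0,0,0,0],[255,0,10.6,0,0,0,0],[255,0,10.6,0,0,0,0]],
  ],
)

```text
time: 16.75
tool_pos: [494.4, 254.0, 248.8]
tcp_rot: [-91.0, 90.0, -91.0]
ft_force: [0.3, -0.5, -3.3]
finger_gap: 29.4
```

```bash
python3 - <<'E'
from h import *
go([495,255,87.5],0)
p,d=r.snapshot("side");crop("side",p[...,::-1],180,30,400,250,3,"pics/s7.png")
E
```

```text
t 16.75 pos [494.4 254.  248.8] jaw -0.0 j [22.  0. 91. -0. 89. 22.] gap 29.4 F [ 0.3 -0.5 -3.3]
shift cm [16.13  0.1   0.06] rot [-0. -0.  0.]
```

View pics/s7.png

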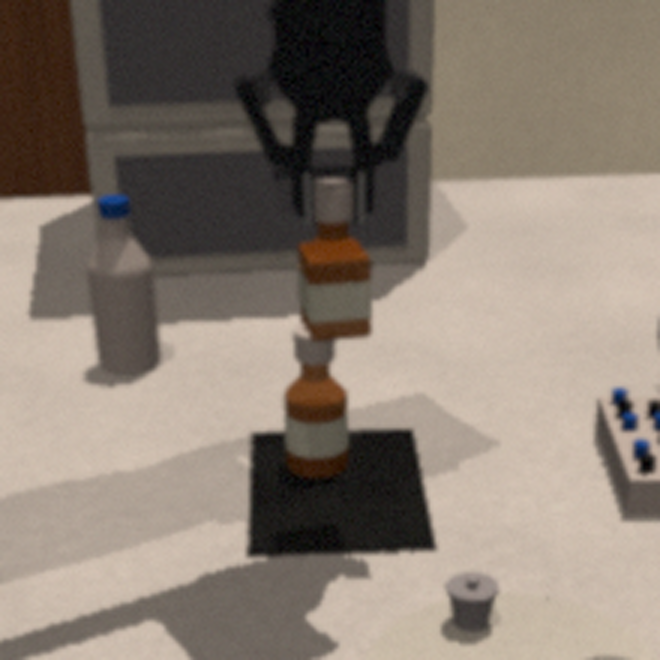

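>>> servo_tool(
  commands=[
    [[255,1.5,0,0,0,0,0],[255,4,0,0,0,0,0],[255,7,0,0,0,0,0],[255,10,0,0,0,0,0],[255,13,0,0,0,0,0],[255,15,0,0,0,0,0],[255,15.5,0,0,0,0,0],[255,15.6,0,0,0,0,0]],
  ],
)

```text
time: 17.6
tool_pos: [493.5, 254.4, 91.5]
tcp_rot: [-158.0, 89.9, -158.0]
ft_force: [0.3, 0.5, -2.1]
finger_gap: 29.9
```

>>> servo_tool(
  commands=[
    [[255,0,0,0,0,0,0],[255,0,0,0,0,0,0],[255,0.1,0,0,0,0,0],[255,0.2,0,0,0,0,0],[255,0.3,0,0,0,0,0],[255,0.3,0,0,0,0,0]],
  ],
)

```text
time: 18.2
tool_pos: [494.1, 255.0, 89.7]
tcp_rot: [-145.3, 90.0, -145.3]
ft_force: [0.2, 0.1, -2.4]
finger_gap: 29.5
```

>>> servo_tool(
  commands=[
    [[255,0.1,0,0,0,0,0],[255,0.2,0,0,0,0,0],[255,0.25,0,0,0,0,0],[255,0.25,0,0,0,0,0],[255,0.25,0,0,0,0,0]],
  ],
)

```text
time: 18.7
tool_pos: [494.2, 255.1, 87.2]
tcp_rot: [-172.6, 90.0, -172.6]
ft_force: [0.6, -0.1, -3.4]
finger_gap: 29.7
```

>>> servo_tool(
  commands=[
    [[255,0.1,0,0,0,0,0],[255,0.1,0,0,0,0,0],[255,0.1,0,0,0,0,0]],
  ],
)

```text
time: 19.0
tool_pos: [494.6, 255.2, 87.0]
tcp_rot: [21.8, 89.9, 21.8]
ft_force: [-1.0, -1.7, 5.3]
finger_gap: 29.5
```

Contact, with Fz at +5.3. Release and rise.

>>> servo_tool(
  commands=[
    [[0,0,0,0,0,0,0],[0,0,0,0,0,0,0],[0,0,0,0,0,0,0],[0,0,0,0,0,0,0],[0,0,0,0,0,0,0],[0,0,0,0,0,0,0]],
  ],
)

```text
time: 19.6
tool_pos: [494.2, 255.1, 86.2]
tcp_rot: [-178.6, 90.0, -178.6]
ft_force: [0.5, -0.4, -0.4]
finger_gap: 85.2
```

>>> servo_tool(
  commands=[
    [[0,-1,0,0,0,0,0],[0,-3,0,0,0,0,0],[0,-6,0,0,0,0,0],[0,-9,0,0,0,0,0],[0,-11,0,0,0,0,0],[0,-12,0,0,0,0,0]],
  ],
)

```text
time: 20.2
tool_pos: [495.5, 255.6, 209.9]
tcp_rot: [22.0, 89.7, 22.0]
ft_force: [0.4, 0.2, -0.3]
finger_gap: 85.3
```

```bash
python3 - <<'E'
from h import *
go([534,-319.6,200],0)
p,d=r.snapshot("side");crop("side",p[...,::-1],180,80,400,300,3,"pics/s8.png")
E
```

```text
t 20.2 pos [495.5 255.6 209.9] jaw 0.0 j [22.  1. 94.  0. 84. 22.] gap 85.3 F [ 0.4  0.2 -0.3]
shift cm [  0.91 -57.52   3.8 ] rot [ 0.   0.2 -0.1]
```

View pics/s8.png

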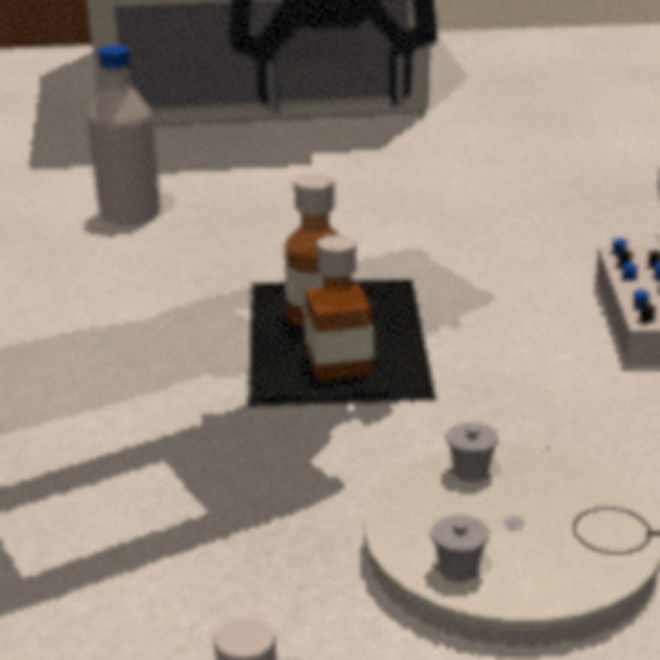

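Both bottles stand on the mat. Now the jar.

>>> servo_tool(
  commands=[
    [[0,0,-2,0,0,0,0],[0,0,-6,0,0,0,0],[0,0,-10.5,0,0,0,0],[0,0,-15,0,0,0,0],[0,0,-19.5,0,0,0,0],[0,0,-24,0.5,0,0,0],[0,0,-28.5,1,0,0,0],[0,0,-33,1.5,0,0,0]],
  ],
)

```text
time: 21.05
tool_pos: [508.8, -76.6, 205.3]
tcp_rot: [160.9, 89.9, 161.0]
ft_force: [0.5, 0.6, -0.5]
finger_gap: 85.2
```

>>> servo_tool(
  commands=[
    [[0,0,-4.5,0.5,0,0,0],[0,0,-9,1,0,0,0],[0,0,-13.5,1.5,0,0,0],[0,0,-18,2,0,0,0],[0,0,-21.5,2.3,0,0,0],[0,0,-23.5,2.3,0,0,0],[0,0,-24.5,2.3,0,0,0],[0,0,-24.5,2.3,0,0,0]],
  ],
)

```text
time: 21.85
tool_pos: [532.2, -320.1, 205.5]
tcp_rot: [137.8, 89.9, 137.8]
ft_force: [-0.5, 0.6, -0.3]
finger_gap: 85.3
```

>>> servo_tool(
  commands=[
    [[0,0,0,0,0,0,0],[0,0,0,0,0,0,0],[0,0,0,0,0,0,0],[0,0,0,0,0,0,0]],
  ],
)

```text
time: 22.25
tool_pos: [532.9, -319.1, 206.6]
tcp_rot: [-27.0, 90.0, -26.9]
ft_force: [0.2, -0.3, 0.0]
finger_gap: 85.4
```

```bash
python3 - <<'E'
from h import *
go([534,-319.6,23],0)
p,d=r.snapshot("side");crop("side",p[...,::-1],290,290,430,460,4,"pics/s9.png")
p,d=r.snapshot("top");crop("top",p[...,::-1],405,190,505,275,7,"pics/t9.png")
E
```

```text
t 22.25 pos [ 532.9 -319.1  206.6] jaw 0.1 j [-36.  11.  84.   0.  85. -36.] gap 85.4 F [ 0.2 -0.3  0. ]
shift cm [18.36 -0.05  0.1 ] rot [0.1 0.  0. ]
```

View pics/s9.png

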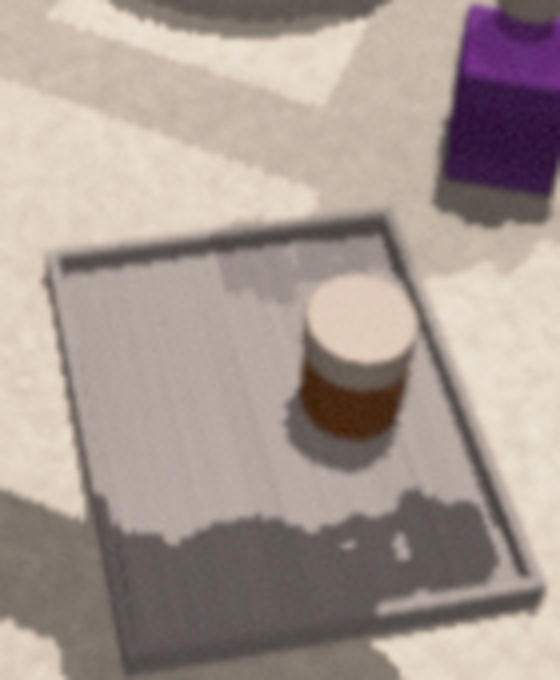

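View pics/t9.png

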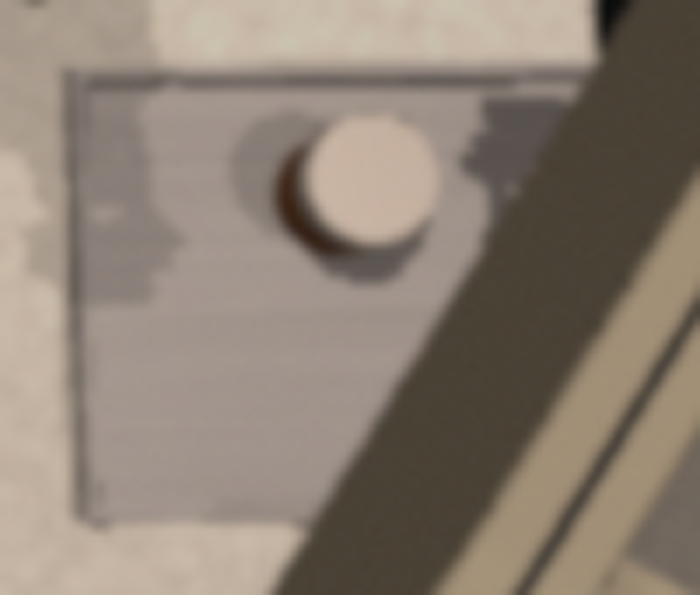

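The jar is where it was, at side crop (361,320) and top crop (372,180). Descending.

>>> servo_tool(
  commands=[
    [[0,2,-0.05,0.1,0,0,0],[0,5,-0.05,0.1,0,0,0],[0,8.5,-0.05,0.1,0,0,0],[0,12,-0.05,0.1,0,0,0],[0,15,-0.05,0.1,0,0,0],[0,17.2,-0.05,0.1,0,0,0],[0,18.1,-0.05,0.1,0,0,0],[0,18.1,-0.05,0.1,0,0,0]],
  ],
)

```text
time: 23.15
tool_pos: [532.7, -319.7, 23.9]
tcp_rot: [143.5, 89.8, 143.5]
ft_force: [-0.1, -0.5, -0.6]
finger_gap: 85.2
```

>>> servo_tool(
  commands=[
    [[0,0,0,0,0,0,0],[0,0,0,0,0,0,0],[255,0,0,0,0,0,0],[255,0,0,0,0,0,0],[255,0,0,0,0,0,0],[255,0,0,0,0,0,0],[255,0,0,0,0,0,0],[255,0,0,0,0,0,0]],
  ],
)

```text
time: 23.95
tool_pos: [533.9, -320.6, 25.9]
tcp_rot: [-42.5, 90.0, -42.4]
ft_force: [-1.9, 0.3, 5.2]
finger_gap: 38.6
```

>>> servo_tool(
  commands=[
    [[255,0,0,0,0,0,0],[255,0,0,0,0,0,0]],
  ],
)

```text
time: 24.15
tool_pos: [533.9, -320.6, 25.9]
tcp_rot: [-44.7, 90.0, -44.6]
ft_force: [-1.8, 0.7, 5.9]
finger_gap: 38.8
```

```bash
python3 - <<'E'
from h import *
go([534,-319.6,150],0)
p,d=r.snapshot("side");crop("side",p[...,::-1],270,260,450,440,4,"pics/s10.png")
E
```

```text
t 24.15 pos [ 533.9 -320.6   25.9] jaw 0.0 j [-36.  21.  91.  -0.  67. -36.] gap 38.8 F [-1.8  0.7  5.9]
shift cm [-12.41   0.1    0.02] rot [0. 0. 0.]
```

View pics/s10.png

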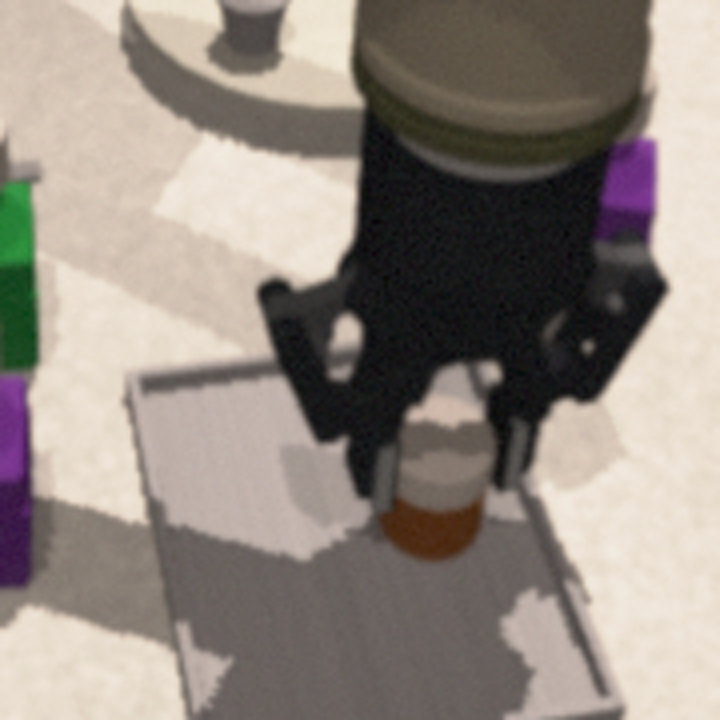

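The jar is gripped with a gap of 38.8 and its base 23 mm below the TCP. So TCP z should be about 49 on the plate.

>>> servo_tool(
  commands=[
    [[255,-0.5,0,0,0,0,0],[255,-2,0,0,0,0,0],[255,-4.5,0,0,0,0,0],[255,-7.5,0,0,0,0,0],[255,-10.5,0,0,0,0,0],[255,-13.5,0,0,0,0,0],[255,-15.5,0,0,0,0,0],[255,-16,0,0,0,0,0]],
  ],
)

```text
time: 25.0
tool_pos: [535.2, -321.5, 189.9]
tcp_rot: [-35.3, 89.6, -35.3]
ft_force: [0.9, -0.2, -1.0]
finger_gap: 38.5
```

>>> servo_tool(
  commands=[
    [[255,0,0.8,0.3,1,0,0],[255,0,2.3,0.8,3,0,0],[255,0,4.8,1.7,5,0,0],[255,0,7.8,2.7,7,0,0],[255,0,10.8,3.8,9,0,0],[255,0,13.8,4.9,11.5,0,0],[255,0,16.5,5.8,14.5,0,0],[255,0,18,6.3,17.4,0,0]],
  ],
)

```text
time: 25.8
tool_pos: [596.5, -137.8, 184.3]
tcp_rot: [158.7, 89.9, 141.3]
ft_force: [0.9, 0.8, -0.7]
finger_gap: 38.8
```

>>> servo_tool(
  commands=[
    [[255,0,0,0,0,0,0],[255,0,0,0,0,0,0],[255,0,0,0,0,0,0],[255,0,0,0,0,0,0],[255,0,0,0,0,0,0]],
  ],
)

```text
time: 26.3
tool_pos: [596.3, -141.2, 185.2]
tcp_rot: [-132.3, 90.0, -149.7]
ft_force: [0.1, -1.2, -0.8]
finger_gap: 38.9
```

```bash
python3 - <<'E'
from h import *
go([634.5,-34.5,186],-17.4)
p,d=r.snapshot("top");crop("top",p[...,::-1],255,145,370,255,5,"pics/t11.png")
E
```

```text
t 26.3 pos [ 596.3 -141.2  185.2] jaw -17.4 j [-18.  11.  86.  -0.  83.  -1.] gap 38.9 F [ 0.1 -1.2 -0.8]
shift cm [-0.08 11.32  0.46] rot [-0. -0.  0.]
```

View pics/t11.png

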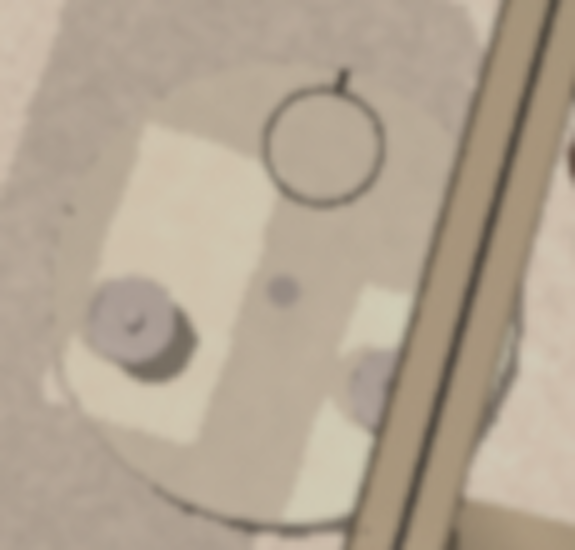

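>>> servo_tool(
  commands=[
    [[255,0,1,0.1,0,0,0],[255,0,3,0.2,0,0,0],[255,0,5.5,0.3,0,0,0],[255,0,8,0.4,0,0,0],[255,0,10.2,0.45,0,0,0],[255,0,11.3,0.45,0,0,0],[255,0,11.3,0.45,0,0,0],[255,0,11.3,0.45,0,0,0]],
  ],
)

```text
time: 27.15
tool_pos: [634.4, -34.2, 185.2]
tcp_rot: [-106.0, 90.0, -123.3]
ft_force: [-0.2, -0.6, -1.0]
finger_gap: 38.5
```

>>> servo_tool(
  commands=[
    [[255,1.5,0,0,0,0,0],[255,4,0,0,0,0,0],[255,7,0,0,0,0,0],[255,9.5,0,0,0,0,0],[255,10.5,0,0,0,0,0],[255,11,0,0,0,0,0],[255,11,0,0,0,0,0],[255,11,0,0,0,0,0]],
  ],
)

```text
time: 27.95
tool_pos: [635.6, -34.2, 76.8]
tcp_rot: [9.0, 89.9, -8.4]
ft_force: [0.0, -0.6, -0.7]
finger_gap: 38.5
```

```bash
python3 - <<'E'
from h import *
go([634.5,-34.5,49.5],-17.4)
p,d=r.snapshot("side");crop("side",p[...,::-1],290,160,440,310,5,"pics/s12.png")
E
```

```text
t 27.95 pos [635.6 -34.2  76.8] jaw -17.4 j [-8. 20. 88. -0. 72. 10.] gap 38.5 F [ 0.  -0.6 -0.7]
shift cm [ 2.73 -0.06 -0.1 ] rot [ 0.   0.1 -0. ]
```

View pics/s12.png

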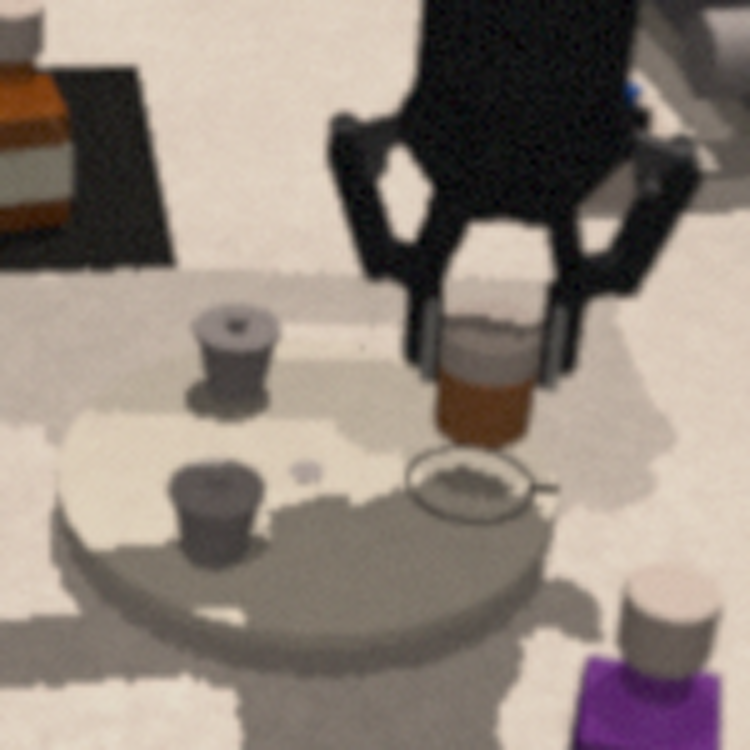

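>>> servo_tool(
  commands=[
    [[255,0.5,0,0,0,0,0],[255,1.1,0,0,0,0,0],[255,1.6,0,0,0,0,0],[255,2.0,0,0,0,0,0],[255,2.2,0,0,0,0,0],[255,2.3,0,0,0,0,0],[255,2.3,0,0,0,0,0],[255,2.3,0,0,0,0,0]],
  ],
)

```text
time: 28.8
tool_pos: [634.7, -33.9, 52.5]
tcp_rot: [13.7, 90.0, -3.6]
ft_force: [0.2, 0.0, -1.4]
finger_gap: 38.8
```

>>> servo_tool(
  commands=[
    [[255,0,0,0,0,0,0],[255,0,0,0,0,0,0],[255,0,0,0,0,0,0]],
  ],
)

```text
time: 29.1
tool_pos: [634.6, -33.9, 52.4]
tcp_rot: [7.9, 90.0, -9.4]
ft_force: [-0.1, 0.4, -0.8]
finger_gap: 38.5
```

```bash
python3 - <<'E'
from h import *
go([634.5,-34.5,49],-17.4)
p,d=r.snapshot("side");crop("side",p[...,::-1],290,160,440,310,5,"pics/s13.png")
p,d=r.snapshot("top");crop("top",p[...,::-1],255,145,370,255,5,"pics/t13.png")
E
```

```text
t 29.1 pos [634.6 -33.9  52.4] jaw -17.4 j [-8. 21. 89. -0. 70. 10.] gap 38.5 F [-0.1  0.4 -0.8]
shift cm [ 0.34 -0.06  0.01] rot [ 0.  0. -0.]
```

View pics/s13.png

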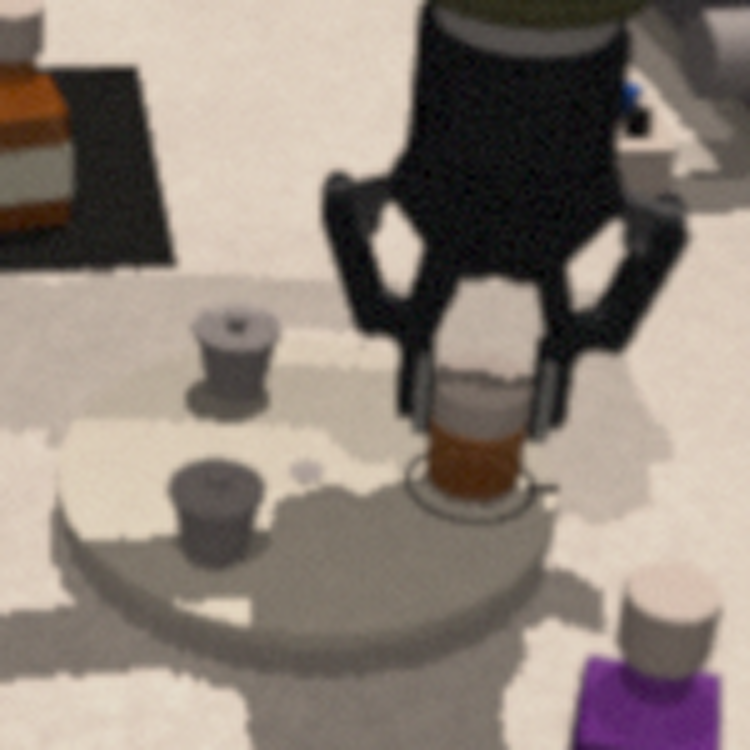

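View pics/t13.png

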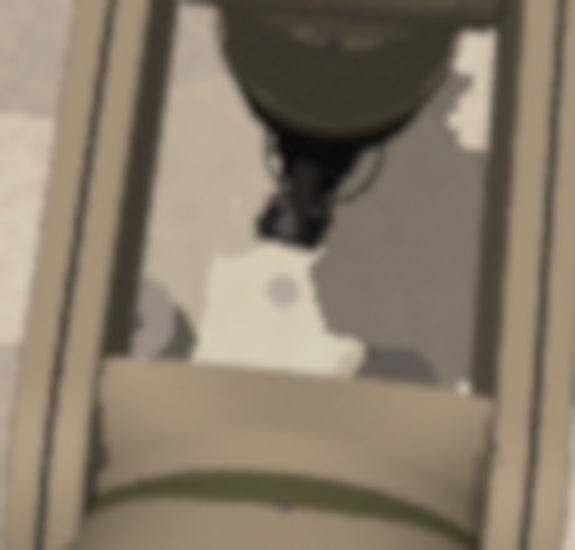

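The jar hangs about 3 mm above the ring and is centred in it. I'll creep down.

>>> servo_tool(
  commands=[
    [[255,0.1,0,0,0,0,0],[255,0.2,0,0,0,0,0],[255,0.25,0,0,0,0,0],[255,0.25,0,0,0,0,0],[255,0.25,0,0,0,0,0]],
  ],
)

```text
time: 29.7
tool_pos: [634.5, -33.9, 49.7]
tcp_rot: [-160.4, 90.0, -177.7]
ft_force: [0.1, 0.2, -0.1]
finger_gap: 39.0
```

>>> servo_tool(
  commands=[
    [[255,0.05,0,0,0,0,0],[255,0.05,0,0,0,0,0],[255,0.05,0,0,0,0,0]],
  ],
)

```text
time: 30.0
tool_pos: [634.5, -33.9, 49.3]
tcp_rot: [170.7, 90.0, 153.3]
ft_force: [0.4, -0.4, -0.9]
finger_gap: 39.0
```

>>> servo_tool(
  commands=[
    [[255,0.05,0,0,0,0,0],[255,0.05,0,0,0,0,0],[255,0.05,0,0,0,0,0]],
  ],
)

```text
time: 30.3
tool_pos: [634.6, -33.9, 49.0]
tcp_rot: [12.8, 90.0, -4.5]
ft_force: [-0.3, 0.1, 0.9]
finger_gap: 38.7
```

>>> servo_tool(
  commands=[
    [[200,0,0,0,0,0,0],[150,0,0,0,0,0,0],[100,0,0,0,0,0,0],[50,0,0,0,0,0,0],[0,0,0,0,0,0,0],[0,0,0,0,0,0,0],[0,0,0,0,0,0,0],[0,0,0,0,0,0,0]],
  ],
)

```text
time: 31.1
tool_pos: [634.5, -33.9, 48.8]
tcp_rot: [-173.6, 90.0, 169.1]
ft_force: [-0.4, -0.8, -0.4]
finger_gap: 85.5
```

>>> servo_tool(
  commands=[
    [[0,-0.5,0,0,0,0,0],[0,-1.5,0,0,0,0,0],[0,-3.5,0,0,0,0,0],[0,-6,0,0,0,0,0],[0,-9,0,0,0,0,0],[0,-12,0,0,0,0,0],[0,-15,0,0,0,0,0],[0,-17,0,0,0,0,0]],
  ],
)

```text
time: 31.9
tool_pos: [635.5, -34.0, 223.1]
tcp_rot: [9.9, 89.8, -7.5]
ft_force: [0.8, 0.1, -0.0]
finger_gap: 85.4
```

```bash
python3 - <<'E'
from h import *
go([494.3,255.1,220],0)
p,d=r.snapshot("side");crop("side",p[...,::-1],240,110,440,310,4,"pics/s14.png")
E
```

```text
t 31.9 pos [635.5 -34.  223.1] jaw -17.4 j [-8. 13. 80.  0. 87. 10.] gap 85.4 F [ 0.8  0.1 -0. ]
shift cm [  0.23  23.38 -22.11] rot [-17.4   0.2  -0. ]
```

View pics/s14.png

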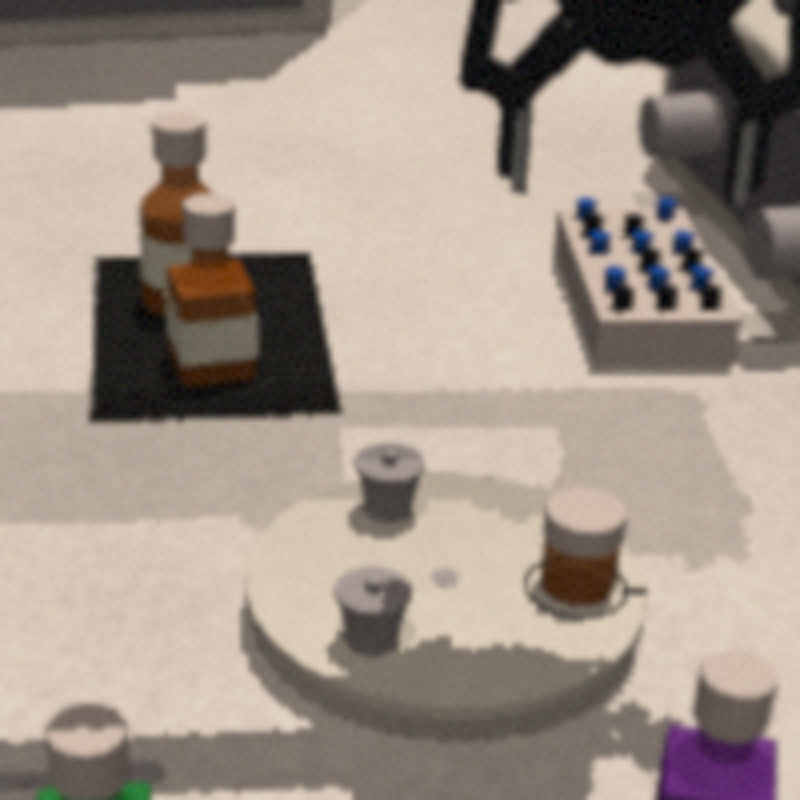

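The jar stands in the ring and the ring tick hasn't moved. Now back to the square bottle.

>>> servo_tool(
  commands=[
    [[0,0,1.5,-1.4,-2,0,0],[0,0,4.4,-4.2,-4,0,0],[0,0,7.6,-7.2,-6,0,0],[0,0,10.8,-10.2,-8,0,0],[0,0,14,-13.2,-10.5,0,0],[0,0,17.2,-16.3,-13,0,0],[0,0,20.4,-19.3,-15.5,0,0],[0,0,22.5,-21.3,-17.4,0,0]],
  ],
)

```text
time: 32.75
tool_pos: [495.7, 247.3, 218.2]
tcp_rot: [158.8, 89.9, 159.1]
ft_force: [0.7, -0.5, -0.5]
finger_gap: 85.3
```

>>> servo_tool(
  commands=[
    [[0,0,0,0,0,0,0],[0,0,0,0,0,0,0],[0,0,0,0,0,0,0],[0,0,0,0,0,0,0],[0,0,0,0,0,0,0]],
  ],
)

```text
time: 33.25
tool_pos: [498.7, 243.6, 218.7]
tcp_rot: [-145.1, 90.0, -145.1]
ft_force: [0.5, -1.1, 0.6]
finger_gap: 85.4
```

```bash
python3 - <<'E'
from h import *
go([494.3,255.1,87],0)
p,d=r.snapshot("top");cv2.imwrite("pics/t15.png",p[...,::-1])
E
```

```text
t 33.25 pos [498.7 243.6 218.7] jaw -0.1 j [21.  1. 93. -0. 86. 21.] gap 85.4 F [ 0.5 -1.1  0.6]
shift cm [13.17  1.15 -0.44] rot [-0.1 -0.   0. ]
```

View pics/t15.png

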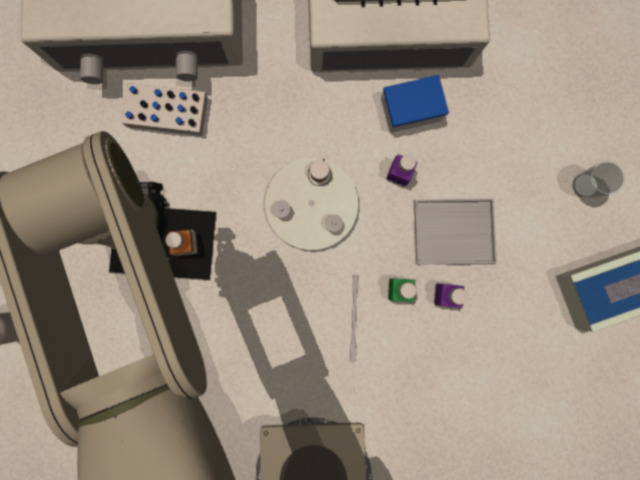

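```bash
python3 - <<'E'
from h import *
crop("top","pics/t15.png",255,145,370,255,5,"pics/t15b.png")
E
```

```text
(no output)
```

View pics/t15b.png

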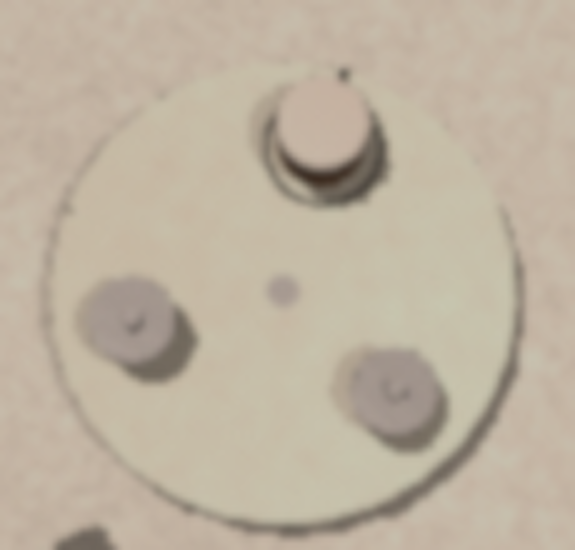

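>>> servo_tool(
  commands=[
    [[0,0,0.6,-0.2,0,0,0],[0,0,1.1,-0.4,0,0,0],[0,1,1.15,-0.45,0,0,0],[0,3,1.15,-0.45,0,0,0],[0,6,1.15,-0.45,0,0,0],[0,9,1.15,-0.45,0,0,0],[0,11,1.15,-0.45,0,0,0],[0,12,1.15,-0.45,0,0,0]],
  ],
)

```text
time: 34.1
tool_pos: [491.9, 255.3, 95.5]
tcp_rot: [-157.4, 89.7, -157.4]
ft_force: [-0.5, -0.8, 0.3]
finger_gap: 85.6
```

>>> servo_tool(
  commands=[
    [[0,0.5,0,0,0,0,0],[0,0.9,0,0,0,0,0],[0,0.9,0,0,0,0,0],[0,0.9,0,0,0,0,0]],
  ],
)

```text
time: 34.5
tool_pos: [494.6, 256.2, 90.9]
tcp_rot: [22.4, 89.9, 22.5]
ft_force: [-0.3, 0.6, -0.4]
finger_gap: 85.2
```

>>> servo_tool(
  commands=[
    [[0,0.3,0,0,0,0,0],[0,0.3,0,0,0,0,0],[255,0.3,0,0,0,0,0],[255,0.3,0,0,0,0,0],[255,0.3,0,0,0,0,0],[255,0.3,0,0,0,0,0],[255,0.3,0,0,0,0,0],[255,0.3,0,0,0,0,0]],
  ],
)

```text
time: 35.3
tool_pos: [494.1, 256.0, 87.0]
tcp_rot: [20.1, 90.0, 20.2]
ft_force: [1.3, 0.3, 1.0]
finger_gap: 29.9
```

>>> servo_tool(
  commands=[
    [[255,0,0,0,0,0,0],[255,0,0,0,0,0,0]],
  ],
)

```text
time: 35.5
tool_pos: [494.2, 256.0, 87.0]
tcp_rot: [15.1, 90.0, 15.1]
ft_force: [1.5, 0.5, 0.9]
finger_gap: 30.0
```

```bash
python3 - <<'E'
from h import *
go([479.9,-289.1,250],0)
print("jar",w("top",255+323.5/5-.5,145+125.5/5-.5,72))
E
```

```text
t 35.5 pos [494.2 256.   87. ] jaw 0.0 j [ 22.   7. 101.  -0.  72.  22.] gap 30.0 F [1.5 0.5 0.9]
shift cm [-16.31 -54.51  -1.45] rot [ 0.  0. -0.]
jar [633.70266745 -33.68861492]
```

The jar measures (633.7,-33.7) against the mark's (634.6,-34). I'm carrying the square bottle back to TCP (479.9,-288.2).

>>> servo_tool(
  commands=[
    [[255,-0.5,0,0,0,0,0],[255,-2,0,0,0,0,0],[255,-4.5,0,0,0,0,0],[255,-7.5,0,0,0,0,0],[255,-10.5,0,0,0,0,0],[255,-13.5,0,0,0,0,0],[255,-15.5,0,0,0,0,0],[255,-16.3,0,0,0,0,0]],
  ],
)

```text
time: 36.3
tool_pos: [494.8, 256.4, 253.6]
tcp_rot: [23.6, 89.7, 23.7]
ft_force: [0.8, 0.2, -3.6]
finger_gap: 29.7
```

>>> servo_tool(
  commands=[
    [[255,0,-0.8,0,0,0,0],[255,0,-2.3,0,0,0,0],[255,0,-4.8,0,0,0,0],[255,0,-7.8,0,0,0,0],[255,0,-10.8,0,0,0,0],[255,0,-13.8,0,0,0,0],[255,0,-16.8,0,0,0,0],[255,0,-19.8,0,0,0,0]],
  ],
)

```text
time: 37.1
tool_pos: [492.4, 55.6, 247.7]
tcp_rot: [-173.2, 89.8, -173.2]
ft_force: [1.5, 0.1, -2.5]
finger_gap: 29.7
```

>>> servo_tool(
  commands=[
    [[255,0,-3,0,0,0,0],[255,0,-6,-0.2,0,0,0],[255,0,-9,-0.4,0,0,0],[255,0,-12,-0.6,0,0,0],[255,0,-15,-0.8,0,0,0],[255,0,-18,-1.0,0,0,0],[255,0,-21,-1.2,0,0,0],[255,0,-24,-1.4,0,0,0]],
  ],
)

```text
time: 37.9
tool_pos: [478.1, -183.7, 247.7]
tcp_rot: [159.0, 89.8, 159.0]
ft_force: [1.3, -0.3, -2.2]
finger_gap: 29.6
```

>>> servo_tool(
  commands=[
    [[255,0,-3,0,0,0,0],[255,0,-6,0,0,0,0],[255,0,-8.5,0,0,0,0],[255,0,-10,0,0,0,0],[255,0,-10.6,0,0,0,0],[255,0,-10.6,0,0,0,0],[255,0,-10.6,0,0,0,0],[255,0,-10.6,0,0,0,0]],
  ],
)

```text
time: 38.7
tool_pos: [480.4, -287.0, 249.8]
tcp_rot: [92.3, 90.0, 92.4]
ft_force: [-0.2, 0.7, -3.0]
finger_gap: 29.4
```

>>> servo_tool(
  commands=[
    [[255,0,0,0,0,0,0],[255,0,0,0,0,0,0],[255,0,0,0,0,0,0]],
  ],
)

```text
time: 39.0
tool_pos: [480.4, -287.7, 249.9]
tcp_rot: [-26.3, 90.0, -26.2]
ft_force: [-0.3, -0.8, -2.6]
finger_gap: 29.7
```

```bash
python3 - <<'E'
from h import *
go([479.9,-288.2,86],0)
E
```

```text
t 39.0 pos [ 480.4 -287.7  249.9] jaw 0.1 j [-36.   1.  90.   0.  89. -36.] gap 29.7 F [-0.3 -0.8 -2.6]
shift cm [16.39 -0.05 -0.05] rot [0.1 0.  0. ]
```

>>> servo_tool(
  commands=[
    [[255,1.5,-0.05,-0.05,0,0,0],[255,4,-0.05,-0.05,0,0,0],[255,7,-0.05,-0.05,0,0,0],[255,10,-0.05,-0.05,0,0,0],[255,13,-0.05,-0.05,0,0,0],[255,15,-0.05,-0.05,0,0,0],[255,15.7,-0.05,-0.05,0,0,0],[255,15.9,-0.05,-0.05,0,0,0]],
  ],
)

```text
time: 39.8
tool_pos: [478.8, -287.9, 89.2]
tcp_rot: [143.2, 89.9, 143.3]
ft_force: [-0.6, -0.8, -2.7]
finger_gap: 29.7
```

>>> servo_tool(
  commands=[
    [[255,0,0,0,0,0,0],[255,0,0,0,0,0,0],[255,0,0,0,0,0,0],[255,0,0,0,0,0,0],[255,0,0,0,0,0,0]],
  ],
)

```text
time: 40.3
tool_pos: [480.0, -288.8, 91.4]
tcp_rot: [-36.8, 89.9, -36.7]
ft_force: [-0.7, -0.4, -2.4]
finger_gap: 29.9
```

>>> servo_tool(
  commands=[
    [[255,0.15,0,0,0,0,0],[255,0.3,0,0,0,0,0],[255,0.4,0,0,0,0,0],[255,0.4,0,0,0,0,0],[255,0.4,0,0,0,0,0],[255,0.4,0,0,0,0,0]],
  ],
)

```text
time: 40.9
tool_pos: [479.7, -288.6, 86.8]
tcp_rot: [-59.9, 90.0, -59.9]
ft_force: [0.2, 0.4, -3.2]
finger_gap: 29.8
```

>>> servo_tool(
  commands=[
    [[255,0.05,0,0,0,0,0],[255,0.05,0,0,0,0,0],[255,0.05,0,0,0,0,0]],
  ],
)

```text
time: 41.2
tool_pos: [479.8, -288.6, 86.3]
tcp_rot: [-23.6, 90.0, -23.5]
ft_force: [-0.8, -0.9, -2.8]
finger_gap: 29.9
```

>>> servo_tool(
  commands=[
    [[255,0.1,0,0,0,0,0],[255,0.1,0,0,0,0,0],[255,0.1,0,0,0,0,0]],
  ],
)

```text
time: 41.5
tool_pos: [480.1, -288.8, 85.9]
tcp_rot: [-35.2, 89.9, -35.2]
ft_force: [-1.1, 1.0, 3.9]
finger_gap: 29.5
```

Contact. Release, rise, and go back for the round bottle.

>>> servo_tool(
  commands=[
    [[0,0,0,0,0,0,0],[0,0,0,0,0,0,0],[0,0,0,0,0,0,0],[0,0,0,0,0,0,0],[0,0,0,0,0,0,0],[0,0,0,0,0,0,0]],
  ],
)

```text
time: 42.1
tool_pos: [479.7, -288.5, 85.2]
tcp_rot: [127.2, 90.0, 127.2]
ft_force: [0.5, 0.8, 0.4]
finger_gap: 85.4
```

>>> servo_tool(
  commands=[
    [[0,-1,0,0,0,0,0],[0,-3,0,0,0,0,0],[0,-6,0,0,0,0,0],[0,-9,0,0,0,0,0],[0,-12,0,0,0,0,0],[0,-13.5,0,0,0,0,0]],
  ],
)

```text
time: 42.7
tool_pos: [480.9, -289.4, 224.5]
tcp_rot: [-36.1, 89.7, -36.0]
ft_force: [0.4, -0.3, 0.8]
finger_gap: 85.6
```

>>> servo_tool(
  commands=[
    [[0,0,2,0,0,0,0],[0,0,6,0,0,0,0],[0,0,10.5,0,0,0,0],[0,0,15,0,0,0,0],[0,0,19.5,0,0,0,0],[0,0,24,0.3,0,0,0],[0,0,28.5,0.6,0,0,0],[0,0,33,0.9,0,0,0]],
  ],
)

```text
time: 43.5
tool_pos: [487.0, 44.1, 218.8]
tcp_rot: [170.0, 89.9, 170.1]
ft_force: [0.3, 0.3, 1.4]
finger_gap: 85.5
```

>>> servo_tool(
  commands=[
    [[0,0,4.5,0,0,0,0],[0,0,9,0,0,0,0],[0,0,13.5,0,0,0,0],[0,0,18,0,0,0,0],[0,0,22.5,0,0,0,0],[0,0,26.5,0,0,0,0],[0,0,29.5,0,0,0,0],[0,0,30.8,0,0,0,0]],
  ],
)

```text
time: 44.3
tool_pos: [486.0, 352.1, 218.3]
tcp_rot: [-165.4, 89.8, -165.2]
ft_force: [-0.8, -0.4, -0.8]
finger_gap: 85.3
```

>>> servo_tool(
  commands=[
    [[0,0,0,0,0,0,0],[0,0,0,0,0,0,0],[0,0,0,0,0,0,0],[0,0,0,0,0,0,0]],
  ],
)

```text
time: 44.7
tool_pos: [488.6, 348.2, 220.4]
tcp_rot: [-48.3, 90.0, -48.4]
ft_force: [-0.7, -0.4, 0.6]
finger_gap: 85.3
```

```bash
python3 - <<'E'
from h import *
go([489.3,350.1,99],0)
p,d=r.snapshot("top");crop("top",p[...,::-1],405,190,505,275,7,"pics/t16.png")
p,d=r.snapshot("side");crop("side",p[...,::-1],230,80,380,230,5,"pics/s16.png")
E
```

```text
t 44.7 pos [488.6 348.2 220.4] jaw -0.1 j [31.  8. 86. -0. 86. 31.] gap 85.3 F [-0.7 -0.4  0.6]
shift cm [12.14  0.19  0.07] rot [-0.1  0.   0. ]
```

View pics/t16.png

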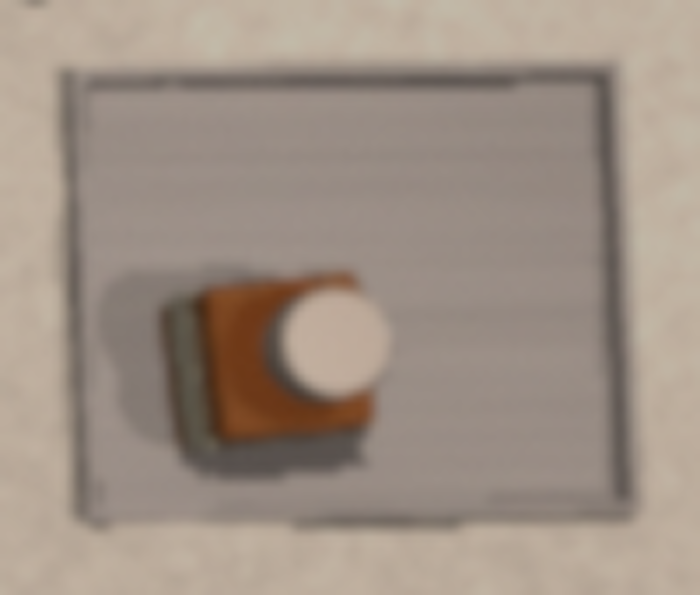

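View pics/s16.png

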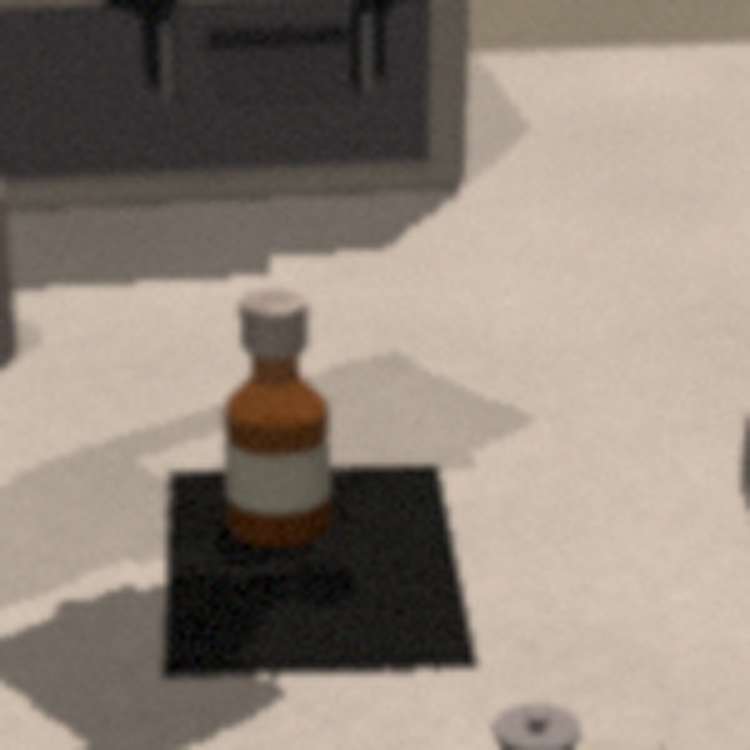

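The square bottle is back: its cap is at (336,343) in the crop, against (333,346) at the start, under 1 mm off. Grasping the round one.

>>> servo_tool(
  commands=[
    [[0,1.5,0.15,0.1,0,0,0],[0,4,0.15,0.1,0,0,0],[0,7,0.15,0.1,0,0,0],[0,9.5,0.15,0.1,0,0,0],[0,11,0.15,0.1,0,0,0],[0,11.8,0.15,0.1,0,0,0],[0,11.8,0.15,0.1,0,0,0],[0,11.8,0.15,0.1,0,0,0]],
  ],
)

```text
time: 45.6
tool_pos: [490.0, 351.3, 103.4]
tcp_rot: [30.3, 89.9, 30.3]
ft_force: [0.8, 0.0, 0.3]
finger_gap: 85.2
```

>>> servo_tool(
  commands=[
    [[0,0,0,0,0,0,0],[0,0,0,0,0,0,0],[0,0,0,0,0,0,0]],
  ],
)

```text
time: 45.9
tool_pos: [489.8, 351.2, 103.2]
tcp_rot: [31.6, 89.9, 31.7]
ft_force: [0.3, 0.0, 0.1]
finger_gap: 85.6
```

>>> servo_tool(
  commands=[
    [[0,0.2,-0.1,0,0,0,0],[0,0.3,-0.1,0,0,0,0],[255,0.3,-0.1,0,0,0,0],[255,0.3,-0.1,0,0,0,0],[255,0.3,-0.1,0,0,0,0],[255,0.3,-0.1,0,0,0,0],[255,0.3,-0.1,0,0,0,0],[255,0.3,-0.1,0,0,0,0]],
  ],
)

```text
time: 46.7
tool_pos: [489.5, 350.0, 99.5]
tcp_rot: [26.9, 90.0, 26.9]
ft_force: [0.1, 0.6, 1.5]
finger_gap: 33.0
```

>>> servo_tool(
  commands=[
    [[255,0,0,0,0,0,0],[255,0,0,0,0,0,0]],
  ],
)

```text
time: 46.9
tool_pos: [489.5, 350.0, 99.5]
tcp_rot: [31.5, 90.0, 31.5]
ft_force: [0.4, 0.1, 1.3]
finger_gap: 32.8
```

>>> servo_tool(
  commands=[
    [[255,-0.5,0,0,0,0,0],[255,-2,0,0,0,0,0],[255,-4.5,0,0,0,0,0],[255,-7.5,0,0,0,0,0],[255,-10.5,0,0,0,0,0],[255,-13.5,0,0,0,0,0],[255,-16,0,0,0,0,0],[255,-17,0,0,0,0,0]],
  ],
)

```text
time: 47.7
tool_pos: [490.2, 350.6, 273.7]
tcp_rot: [31.1, 89.7, 31.2]
ft_force: [0.1, 0.1, -3.6]
finger_gap: 33.1
```

>>> servo_tool(
  commands=[
    [[255,0,-0.8,0,0,0,0],[255,0,-2.3,0,0,0,0],[255,0,-4.8,0,0,0,0],[255,0,-7.8,0,0,0,0],[255,0,-10.8,0,0,0,0],[255,0,-13.8,0,0,0,0],[255,0,-16.8,0,0,0,0],[255,0,-19.8,0,0,0,0]],
  ],
)

```text
time: 48.5
tool_pos: [487.9, 149.4, 266.8]
tcp_rot: [-163.0, 89.8, -163.0]
ft_force: [0.4, -0.6, -3.1]
finger_gap: 32.8
```

>>> servo_tool(
  commands=[
    [[255,0,-3,0,0,0,0],[255,0,-6,-0.2,0,0,0],[255,0,-9,-0.4,0,0,0],[255,0,-12,-0.6,0,0,0],[255,0,-15,-0.8,0,0,0],[255,0,-18,-1.0,0,0,0],[255,0,-21,-1.1,0,0,0],[255,0,-24,-1.15,0,0,0]],
  ],
)

```text
time: 49.3
tool_pos: [476.1, -89.8, 266.9]
tcp_rot: [168.5, 89.8, 168.5]
ft_force: [0.1, 0.9, -3.6]
finger_gap: 32.8
```

>>> servo_tool(
  commands=[
    [[255,0,-3,0,0,0,0],[255,0,-6,0,0,0,0],[255,0,-9,0,0,0,0],[255,0,-12,0,0,0,0],[255,0,-15,0,0,0,0],[255,0,-18,0,0,0,0],[255,0,-21,0,0,0,0],[255,0,-23.5,0,0,0,0]],
  ],
)

```text
time: 50.1
tool_pos: [476.0, -324.6, 266.6]
tcp_rot: [148.6, 89.8, 148.6]
ft_force: [-0.4, -1.3, -3.3]
finger_gap: 32.8
```

>>> servo_tool(
  commands=[
    [[255,0,-2,0,0,0,0],[255,0,-3.2,0,0,0,0],[255,0,-3.5,0,0,0,0],[255,0,-3.5,0,0,0,0],[255,0,-3.5,0,0,0,0],[255,0,-3.5,0,0,0,0],[255,0,-3.5,0,0,0,0],[255,0,-3.5,0,0,0,0]],
  ],
)

```text
time: 50.9
tool_pos: [478.5, -357.6, 269.5]
tcp_rot: [-31.8, 90.0, -31.7]
ft_force: [-0.7, -0.7, -3.5]
finger_gap: 32.9
```

```bash
python3 - <<'E'
from h import *
go([478,-358.1,98.4],0)
p,d=r.snapshot("side");crop("side",p[...,::-1],250,180,450,380,4,"pics/s17.png")
E
```

```text
t 50.9 pos [ 478.5 -357.6  269.5] jaw 0.1 j [-42.   6.  83.   0.  91. -42.] gap 32.9 F [-0.7 -0.7 -3.5]
shift cm [17.11 -0.05 -0.06] rot [0.1 0.  0. ]
```

View pics/s17.png

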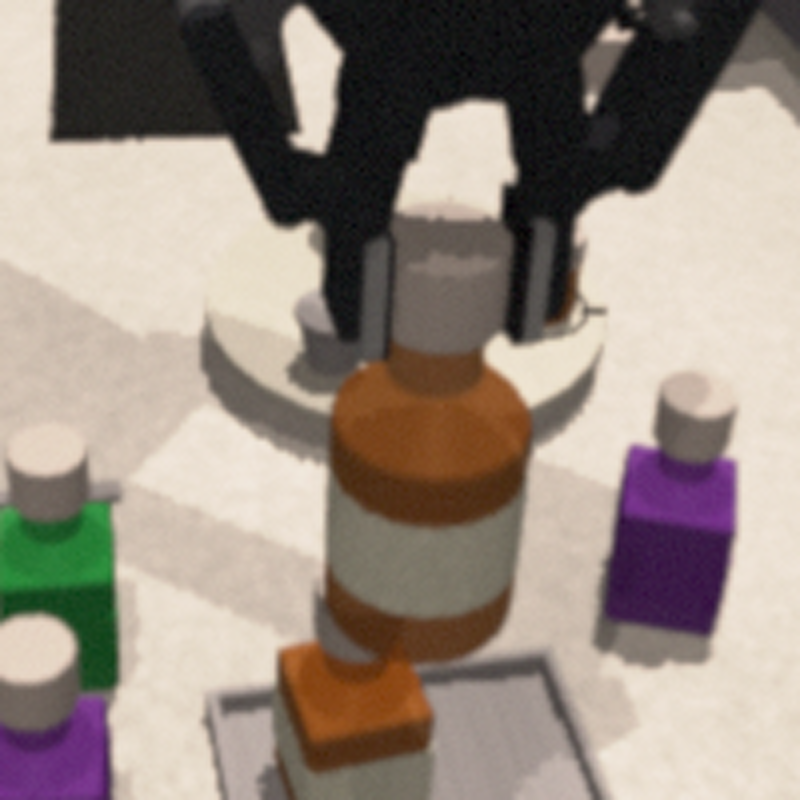

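>>> servo_tool(
  commands=[
    [[255,1.5,-0.05,-0.05,0,0,0],[255,4,-0.05,-0.05,0,0,0],[255,7,-0.05,-0.05,0,0,0],[255,10,-0.05,-0.05,0,0,0],[255,13,-0.05,-0.05,0,0,0],[255,15.5,-0.05,-0.05,0,0,0],[255,16.4,-0.05,-0.05,0,0,0],[255,16.5,-0.05,-0.05,0,0,0]],
  ],
)

```text
time: 51.75
tool_pos: [476.6, -357.5, 102.0]
tcp_rot: [138.3, 89.8, 138.3]
ft_force: [0.5, -0.2, -3.0]
finger_gap: 32.8
```

>>> servo_tool(
  commands=[
    [[255,0,0,0,0,0,0],[255,0,0,0,0,0,0],[255,0,0,0,0,0,0],[255,0,0,0,0,0,0],[255,0,0,0,0,0,0]],
  ],
)

```text
time: 52.25
tool_pos: [478.1, -358.8, 104.9]
tcp_rot: [-42.2, 89.9, -42.2]
ft_force: [0.1, 0.7, -3.0]
finger_gap: 33.3
```

>>> servo_tool(
  commands=[
    [[255,0.2,0,0,0,0,0],[255,0.35,0,0,0,0,0],[255,0.5,0,0,0,0,0],[255,0.55,0,0,0,0,0],[255,0.55,0,0,0,0,0],[255,0.55,0,0,0,0,0]],
  ],
)

```text
time: 52.85
tool_pos: [477.8, -358.6, 98.8]
tcp_rot: [137.1, 90.0, 137.2]
ft_force: [-0.3, -0.4, -3.0]
finger_gap: 33.1
```

>>> servo_tool(
  commands=[
    [[255,0.05,0,0,0,0,0],[255,0.05,0,0,0,0,0],[255,0.05,0,0,0,0,0]],
  ],
)

```text
time: 53.15
tool_pos: [477.9, -358.7, 98.5]
tcp_rot: [-45.2, 90.0, -45.1]
ft_force: [-0.4, 0.0, -1.8]
finger_gap: 33.1
```

>>> servo_tool(
  commands=[
    [[255,0.05,0,0,0,0,0],[255,0.05,0,0,0,0,0],[255,0.05,0,0,0,0,0]],
  ],
)

```text
time: 53.45
tool_pos: [478.0, -358.8, 98.4]
tcp_rot: [-44.5, 90.0, -44.5]
ft_force: [-1.2, 1.9, 3.8]
finger_gap: 32.8
```

Contact. Release, then rise and swing clear.

>>> servo_tool(
  commands=[
    [[0,0,0,0,0,0,0],[0,0,0,0,0,0,0],[0,0,0,0,0,0,0],[0,0,0,0,0,0,0],[0,0,0,0,0,0,0],[0,0,0,0,0,0,0]],
  ],
)

```text
time: 54.05
tool_pos: [477.8, -358.6, 97.7]
tcp_rot: [140.4, 90.0, 140.5]
ft_force: [0.6, 0.3, 0.5]
finger_gap: 85.3
```

>>> servo_tool(
  commands=[
    [[0,-1,0,0,0,0,0],[0,-3,0,0,0,0,0],[0,-6,0,0,0,0,0],[0,-9,0,0,0,0,0],[0,-12,0,0,0,0,0],[0,-13.5,0,0,0,0,0]],
  ],
)

```text
time: 54.65
tool_pos: [478.8, -359.5, 237.2]
tcp_rot: [-41.7, 89.7, -41.6]
ft_force: [0.4, 0.0, 1.3]
finger_gap: 85.9
```

>>> servo_tool(
  commands=[
    [[0,-1,3,-2,0,0,0],[0,-1,7,-4,0,0,0],[0,-1,11,-5,0,0,0],[0,-1,15,-5,0,0,0],[0,-1,19,-5,0,0,0],[0,-1,23,-5,0,0,0],[0,-1,27,-5,0,0,0],[0,-1,31,-5,0,0,0]],
  ],
)

```text
time: 55.45
tool_pos: [427.1, -47.1, 242.7]
tcp_rot: [10.6, 90.0, 10.6]
ft_force: [0.7, -0.3, -0.1]
finger_gap: 85.4
```

>>> servo_tool(
  commands=[
    [[0,0,4,0,0,0,0],[0,0,8,0,0,0,0],[0,0,12,0,0,0,0],[0,0,16,0,0,0,0],[0,0,20,0,0,0,0],[0,0,24,0,0,0,0],[0,0,27,0,0,0,0],[0,0,28,0,0,0,0]],
  ],
)

```text
time: 56.25
tool_pos: [426.7, 233.9, 242.5]
tcp_rot: [147.1, 90.0, 147.3]
ft_force: [-0.0, -0.2, 0.5]
finger_gap: 85.3
```

>>> servo_tool(
  commands=[
    [[0,0,0,0,0,0,0],[0,0,0,0,0,0,0],[0,0,0,0,0,0,0],[0,0,0,0,0,0,0],[0,0,0,0,0,0,0]],
  ],
)

```text
time: 56.75
tool_pos: [427.6, 230.6, 243.0]
tcp_rot: [12.8, 90.0, 12.8]
ft_force: [-0.2, 1.4, -0.6]
finger_gap: 85.5
```

```bash
python3 - <<'E'
from h import *
p,d=r.snapshot("top");cv2.imwrite("pics/t18.png",p[...,::-1])
a=p[190:275,405:505,::-1];b=p[145:255,255:370,::-1]
c=np.hstack([cv2.resize(a,(400,340),interpolation=3),cv2.resize(b,(355,340),interpolation=3)]);cv2.imwrite("pics/t18c.png",c)
crop("top",p[...,::-1],405,190,505,275,7,"pics/t18a.png")
p,d=r.snapshot("side");cv2.imwrite("pics/s18.png",p[...,::-1])
print(r.sense()['time'])
E
```

```text
56.85
```

View pics/t18a.png

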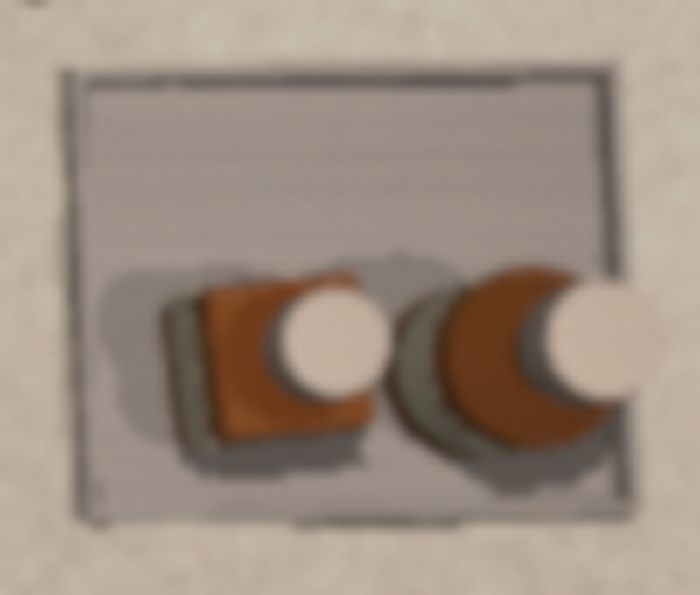

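View pics/t18c.png

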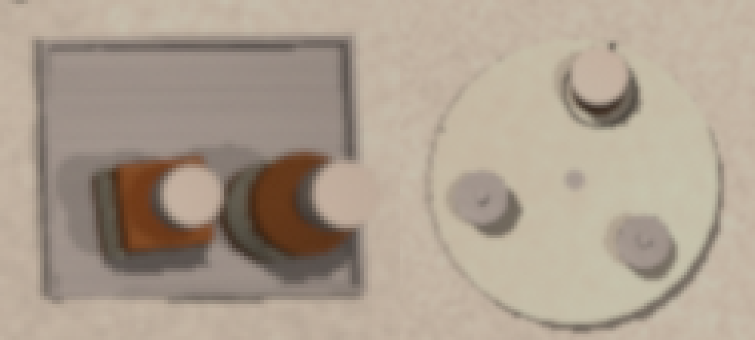

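View pics/s18.png

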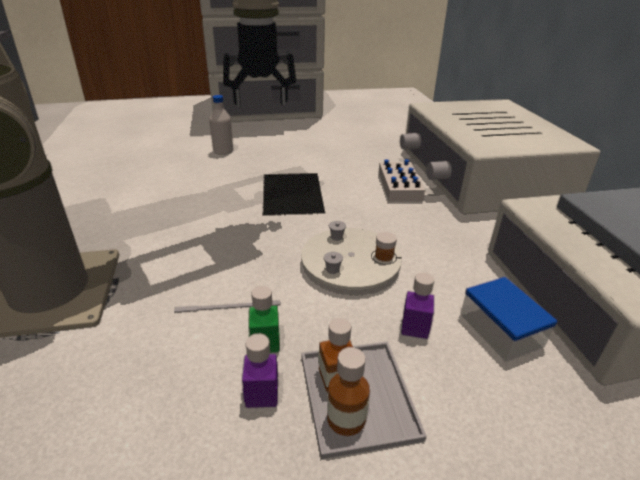

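Both bottles are back within about 1 mm (caps at crop (336,343) and (604,340)). The jar is in the ring, the carousel and cups haven't moved, and the gripper is empty and clear. Handing in.

```bash
python3 -c "
from bench import r
print(r.hand_in())"
```

```text
the job is handed in; nothing more can be done
None
```

I moved both bottles onto the mat, stood the jar inside the carousel's ring, put each bottle back in the tray and handed the job in. It took about 57 s of the 141 s allowed, and the hand-in reported no verdict.

**Last camera checks**
- **Bottles:** both stand upright, with their caps within about 1 mm of where they started.
- **Jar:** it measures (633.7, -33.7) mm, about 1 mm from the mark at (634.6, -34). I measured this just after placing it; the last pictures show it still there.
- **Carousel and cups:** no visible movement in the top view.
- **Robot:** the gripper is open, empty and clear of everything.

The two cameras agreed to within about 2 mm on the starting positions, and none of my checks failed.

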